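Take down the rinsing bucket, clamp it and load the loom weights

ROBOT

A 6-joint arm with a two-finger parallel gripper is mounted at the origin on the work surface. World frame = base frame: x ahead of the robot, y to its left, z up, the work surface at z = 0. Lengths are in m, angles in degrees, forces in N, time in s.
With the tool pointing down it reaches from about 0.4 to 0.825 m from the base axis. Payload 7 kg.
Tool frame: the origin (TCP) lies midway between the tips of the shut fingers; the grasp point (between the pads) lies r.pinch_z behind it (r.pinch_z is the distance from the TCP to the grasp point, in m); z points along the fingers, y is the line along which they close (so a half turn about z gives the same grasp; the last joint's range is limited). The gripper opens to 88 mm and grips with 3 to 60 N. Pads are 19 mm wide; open, the fingers measure 130 mm over their backs; the gripper's body (78 mm by 193 mm) begins 47 mm behind the grasp point.
Start: joints at [82.053, 20.546, 0.682, 0, -70.136, -16.507], TCP at [0.279, 0.614, 0.199] pointing down, gripper open.
Joint ranges: [-176.03, 176.03], [-82.01, 121.73], [-58.28, 71.71], [-173.87, 95.51], [-174.79, -0.11], [-173.66, 173.66]. Speed limits (degrees/s): [136.94, 136.94, 172.46, 180, 180, 180].

INTERFACE

Orientations are given as [roll, pitch, yaw] about the fixed x, y, z axes, in that order (R = Rz(yaw) Ry(pitch) Rx(roll)).
In Python, from plant import r, optics, job gives the robot as it stands.
- The arm moves only by the shell command python3 -m crank 'ROWS' [FORCE]. ROWS is JSON, a list of rows, each an object with "xyz": the shift along the tool's x, y, z in units of 30 mm (1.0 is 30 mm), a list of three; "delta_rot": the turn, a rotation vector about the tool's x, y, z in degrees, a list of three; "claw": the closure, from 0 (fully open) to 1 (shut). A call has 1 to 20 rows; each row is the pose to reach, as a shift and turn from the pose commanded when the call began, along the tool's axes at that moment; what a row does not reach only later rows make up. A row lasts 1/8 s, in which the tool goes at most 62.5 mm and 10.7 degrees, less where a joint would pass 70% of its speed; a pose out of reach is approached as far as the arm can. A call with a gripper value outside its range is refused whole. The fingers move at their own pace and stop on an object; FORCE is the grip in N (left out, the last holds). Time passes only in rows, so rows that repeat a pose let the fingers close. It gives the time, the measured TCP pose, the force, the opening and the grip force at its end, in the units of the state.
- r.get_state(): the state, without advancing time (a new reading comes with each control period).
- optics.capture(name): name is "scene" or "top"; returns a dict with "img" (400x640x3 uint8, blue, green, red), "fovy" (degrees; the focal length in pixels is half the picture's height over the tangent of half this angle, whatever the lens; pixels are square), "cx", "cy" (the principal point, pixels), "eye" and "rotation" of the camera in the world. Camera axes: x right, y up, looking along -z (the intrinsics and any distortion apply to the point x, -y, -z); pixel columns grow to the right and rows downward; lengths in m; the calibration is good to about 2 mm. A picture is of the moment at which its call begins. There is no depth.
- job.close_job(): hands the job in; it is judged then, once.
The state is a dict: "time_s": time; "joints": joint angles; "qd": joint speeds; "joint_torque": joint torques, N m; "tcp_pos": TCP position; "eef_rot": TCP orientation; "contact_force": force on the tool from outside, world axes, zero at the start; "moment": the same for the moment, N m; "gripper_width": finger opening in m; "gripper_force": force on a finger pad.
Only numpy, scipy, OpenCV 4.12 (cv2) and the standard library are available. Lean on these libraries where they do the work, as an engineer would, in place of code of your own. Each camera call takes 0.05 s, during which the arm holds its last target. There are 200 camera calls.

TASK

Get the steel rinsing bucket ready for washing: lift it straight up out of its forked cradle without letting it swing, tip or catch, stand it upright in the middle of the bed of the blue vise with its long walls facing the jaws, let go, and crank the sliding jaw in as far as it goes, so that the bucket is held firmly against the fixed jaw. Only then put every terracotta loom weight on the table into the clamped bucket. Leave the hand lens, stone, marker and sample jar where they are.

Things in the scene. Friction and masses are not known exactly. Their poses are not given: they have to be found in the camera images.
- bucket: open steel trough hung by two trunnions; outside 64 mm (its x) by 180 (y) by 80 tall, walls and floor 3 mm, about 0.45 kg. Origin: centre of underside, z up. Brass pins 10 mm thick stick out 22 mm from the middle of both short ends, 62 mm above the underside; it swings freely about them (y axis). Can be gripped across the 64 mm, outside the long walls. Both x directions are alike
- cradle: fixed stand, base plate 110 x 240 mm, y along the trunnion axis, origin on the table. Yellow posts 12 mm thick at y = +-103 mm, each with an open-topped slot 13 wide, 20 deep, slot floor 105 and fork tips 125 mm above the table. The bucket starts hanging in it, axes parallel, underside 48 mm above the table; its pins are free once it has risen straight up over 20 mm
- vise: fixed blue bench vise; origin on the table under the centre of the workpiece's place. Screw along x; crank at the -x end, fixed jaw at +x. Bed (flat floor between the jaws) 40 mm above the table, 100 mm wide in y; jaws 90 mm wide, tops 74 mm above the table; a nut block 78 mm tall at x = -117 to -137 mm
- fixed_jaw: the vise's fixed jaw: gripping face at vise x = +40 mm. Origin and axes as the vise's
- vise_jaw: the sliding steel jaw plate. Its origin is the vise's when the crank reads 0; its gripping face is then at vise x = -50 mm (90 mm from the fixed face). Cranking moves it towards +x. It is sprung (2.5 N per mm, 8 mm stroke): once it meets the work it gives way while the screw goes on
- vise_crank (a joint): crank angle, rad: 0 = handle straight up, grows clockwise seen looking along the vise's +x, and closes the jaw 16 mm a turn. Starts at 0 to 1.5, stops at 12.57 (two turns), where a 64 mm workpiece is held with 15 N; the jaw has met it and pushed it home on the fixed jaw at about 10.2. Turns with 0.06 N m and stays where it is left
- crank_grip (a point): middle of the crank's red handle, a sleeve 16 mm thick, 36 mm long that spins freely on its pin and points along the vise's -x. It circles with 34 mm radius in the upright plane vise x = -176 mm, about vise y = 0, 60 mm above the table: at crank angle q, y = -34 sin q, z = 60 + 34 cos q mm. Its axes turn with the sleeve
- weight1: terracotta loom weight: upright block 28 x 28 mm, 44 mm tall, about 70 g; its top 8 mm is a ridge 20 mm wide in its y, 28 mm along its x; small dark hole along y. Origin at the centre of its underside, z up. Starts standing on the table; three or four of the four are present (None if absent). If knocked over it lies 28 mm high
- weight2: terracotta loom weight: upright block 28 x 28 mm, 44 mm tall, about 70 g; its top 8 mm is a ridge 20 mm wide in its y, 28 mm along its x; small dark hole along y. Origin at the centre of its underside, z up. Starts standing on the table; three or four of the four are present (None if absent). If knocked over it lies 28 mm high
- weight3: terracotta loom weight: upright block 28 x 28 mm, 44 mm tall, about 70 g; its top 8 mm is a ridge 20 mm wide in its y, 28 mm along its x; small dark hole along y. Origin at the centre of its underside, z up. Starts standing on the table; three or four of the four are present (None if absent). If knocked over it lies 28 mm high
- weight4: terracotta loom weight: upright block 28 x 28 mm, 44 mm tall, about 70 g; its top 8 mm is a ridge 20 mm wide in its y, 28 mm along its x; small dark hole along y. Origin at the centre of its underside, z up. Starts standing on the table; three or four of the four are present (None if absent). If knocked over it lies 28 mm high
- loupe: bystander: black and silver hand lens, 34 mm across, 20 mm tall, among the weights; leave it
- pebble: bystander: grey round stone, 42 mm across, 21 mm tall, among the weights; leave it
- marker: bystander: black marker 120 x 13 x 12 mm lying beyond the vise; leave it
- jar: bystander: small white sample jar, 36 mm across, 40 mm tall, on the robot's side of the vise; leave it
There are look-alikes about, which are no part of the job. Leave any yellow look-alike of the weight3 alone.

How it is judged (in metres and radians):
On the way, in this order (a step that is already met when the one before it is completed fails the run):
1. the bucket is lifted clear of the cradle's forks, upright (z of bucket in the frame of cradle above 0.072 m and angle between bucket's own z axis and vertical below 0.2 rad and contact force between bucket and cradle below 0.1 N), for 0.2 s.
2. the bucket stands on the vise bed between the open jaws, let go (x of bucket in the frame of vise between -0.025 and 0.025 m and y of bucket in the frame of vise between -0.03 and 0.03 m and z of bucket in the frame of vise between 0.034 and 0.046 m and angle between bucket's own z axis and vertical below 0.12 rad and angle between the x axis of bucket and the x axis of vise, either way round below 0.3 rad and contact force between the fingers and bucket below 0.3 N), for 0.2 s.
3. the bucket is clamped between the sliding jaw and the fixed jaw (x of bucket in the frame of vise between -0.025 and 0.025 m and y of bucket in the frame of vise between -0.03 and 0.03 m and z of bucket in the frame of vise between 0.034 and 0.046 m and angle between bucket's own z axis and vertical below 0.12 rad and angle between the x axis of bucket and the x axis of vise, either way round below 0.3 rad and contact force between vise_jaw and bucket above 4 N and contact force between fixed_jaw and bucket above 3 N), for 0.5 s.
At the end, for the whole second after the job is handed in: bucket upright (0.12 rad) on the vise bed, within 25 mm (x), 30 mm (y) and 0.3 rad of the vise centre, pressed by the sliding jaw (over 4 N) and fixed jaw (over 3 N); every weight present inside it, origin within the walls and under 72 mm above its underside; all at rest (all of step 3 and linear speed of bucket below 0.02 m/s and x of weight1 in the frame of bucket between -0.034 and 0.034 m and y of weight1 in the frame of bucket between -0.091 and 0.091 m and z of weight1 in the frame of bucket between -0.01 and 0.072 m and linear speed of each of weight1, weight2, weight3, weight4 below 0.03 m/s and x of weight2 in the frame of bucket between -0.034 and 0.034 m and y of weight2 in the frame of bucket between -0.091 and 0.091 m and z of weight2 in the frame of bucket between -0.01 and 0.072 m and x of weight3 in the frame of bucket between -0.034 and 0.034 m and y of weight3 in the frame of bucket between -0.091 and 0.091 m and z of weight3 in the frame of bucket between -0.01 and 0.072 m and x of weight4 in the frame of bucket between -0.034 and 0.034 m and y of weight4 in the frame of bucket between -0.091 and 0.091 m and z of weight4 in the frame of bucket between -0.01 and 0.072 m); the robot touches nothing.
It fails at once if the bucket swings or tips by more than 0.4 rad (angle between bucket's own z axis and vertical above 0.4 rad).
It fails at once if the bucket catches on the cradle (more than 25 N between them) (contact force between bucket and cradle above 25 N).
It fails at once if a weight is put into the bucket before it is clamped (value of joint vise_crank below 10 rad and ((x of weight1 in the frame of bucket between -0.034 and 0.034 m and y of weight1 in the frame of bucket between -0.091 and 0.091 m and z of weight1 in the frame of bucket between -0.01 and 0.072 m) or (x of weight2 in the frame of bucket between -0.034 and 0.034 m and y of weight2 in the frame of bucket between -0.091 and 0.091 m and z of weight2 in the frame of bucket between -0.01 and 0.072 m) or (x of weight3 in the frame of bucket between -0.034 and 0.034 m and y of weight3 in the frame of bucket between -0.091 and 0.091 m and z of weight3 in the frame of bucket between -0.01 and 0.072 m) or (x of weight4 in the frame of bucket between -0.034 and 0.034 m and y of weight4 in the frame of bucket between -0.091 and 0.091 m and z of weight4 in the frame of bucket between -0.01 and 0.072 m))).
It fails at once if a bystander is moved by more than 40 mm (distance of any of loupe, pebble, marker, jar from where it was at the start of the episode above 0.04 m).
Of weight1, weight2, weight3, weight4 only 3 to 4 are there at a start; the rules pass over those that are not, and their reading is None.
At some moment in a run one of weight1, weight2, weight3, weight4 may be knocked a few centimetres aside while the robot is not near it.
It also fails if it takes over 208 s, if anything falls off the work surface, if the arm or the gripper's body presses on something with over 40 N, if the wrist force passes 120 N, or if a joint passes its speed limit or range.

## Working session

There is one attempt and no reset: what is moved stays moved. The work goes in short steps, Python scripts to look and compute and a shell command to move; the robot and the scene stay as the last step left them, time stands still between calls to the robot, and variables do not carry over. Pictures are saved under pics/ and viewed, at most 14 in all, crops included, and the job is handed in when it is done.

```bash
mkdir -p pics; ls
cat > h.py <<'E'
import numpy as np, cv2
from plant import r, optics, job
from scipy.spatial.transform import Rotation as R
def f(c): return 200/np.tan(np.radians(c['fovy'])/2)
def extra(c): return {k:v for k,v in c.items() if k!='img'}
E
python3 - <<'E'
from h import *
for n in ('scene','top'):
    c=optics.capture(n); cv2.imwrite(f'pics/{n}0.png',c['img']); print(n,extra(c))
print(r.get_state(), r.pinch_z)
E
```

```text
pics
scene {'fovy': 47.534279686609366, 'cx': 315.2614804392289, 'cy': 194.21050266162018, 'eye': array([1.05305168, 0.62698817, 0.63839115]), 'rotation': array([ 54.96553096,  -0.18151386, 137.87241962])}
top {'fovy': 57.817825387106296, 'cx': 323.14046222784856, 'cy': 200.36942082896746, 'eye': array([0.47689964, 0.04178189, 0.8649729 ]), 'rotation': array([  4.84134482,   1.29831282, -91.0914152 ])}
{'time_s': 0.1, 'joints': array([ 8.20546648e+01,  2.05872265e+01,  6.39449019e-01, -1.74323958e-02,
       -7.01352587e+01, -1.65070393e+01]), 'qd': array([-0.03780084, -0.06806378,  0.18437313,  0.06336117,  0.02955533,
       -0.00027363]), 'joint_torque': array([-1.38142637e-03, -5.84163308e+01,  2.93750918e+01,  7.01547951e+00,
        1.01764739e-02, -4.57030808e-05]), 'tcp_pos': array([0.2792391 , 0.61401675, 0.19862177]), 'eef_rot': array([ 1.79915729e+02, -7.88240822e-03, -2.44583042e+01]), 'contact_force': array([-0.20467691,  0.10483544, -0.33915489]), 'moment': array([-0.04502492, -0.01392541,  0.0035505 ]), 'gripper_force': 0.0, 'gripper_width': 0.08740668077499723} 0.0188
```

View pics/top0.png

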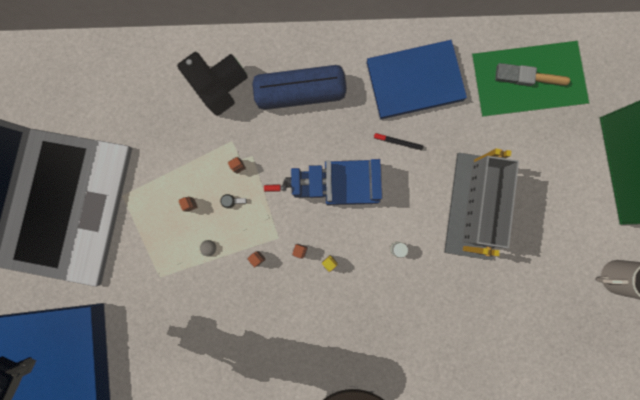

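View pics/scene0.png

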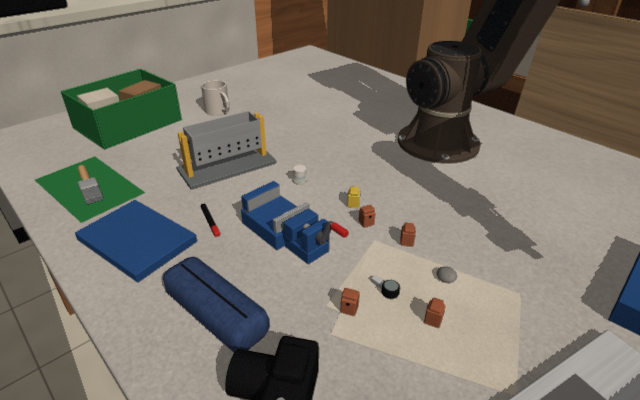

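The top view shows four terracotta blocks at (236,165), (187,204), (256,259) and (300,251). The yellow block at (329,264) is the look-alike. The vise is around (340,183), the crank handle at (272,188), and the cradle and bucket at (490,203). I'll enlarge the vise and cradle.

```bash
cat >> h.py <<'E'
def camR(c): return R.from_euler('xyz',c['rotation'],degrees=True).as_matrix()
def proj(c,P):
    q=(np.atleast_2d(P)-c['eye'])@camR(c)
    return np.c_[c['cx']+f(c)*q[:,0]/-q[:,2], c['cy']-f(c)*q[:,1]/-q[:,2]]
def back(c,uv,z):
    uv=np.atleast_2d(uv); d=np.c_[(uv[:,0]-c['cx'])/f(c),-(uv[:,1]-c['cy'])/f(c),-np.ones(len(uv))]@camR(c).T
    return c['eye']+d*((np.asarray(z)-c['eye'][2])/d[:,2])[:,None]
def crop(c,x0,y0,x1,y1,s,name):
    cv2.imwrite('pics/'+name,cv2.resize(c['img'][y0:y1,x0:x1],None,fx=s,fy=s,interpolation=cv2.INTER_CUBIC))
E
python3 - <<'E'
from h import *
t=optics.capture('top'); s=optics.capture('scene')
crop(t,260,140,530,270,2.9,'t1.png'); crop(s,170,100,360,270,3.5,'s1.png')
for c,n in((t,'top'),(s,'scene')):
    hsv=cv2.cvtColor(c['img'],cv2.COLOR_BGR2HSV)
    m=cv2.inRange(hsv,(3,90,40),(14,230,220))
    k,l,st,ce=cv2.connectedComponentsWithStats(m)
    for i in range(1,k):
        if st[i,4]>60:
            print(n,st[i],ce[i].round(1),back(c,ce[i],[0.04 if n=='top' else .022])[0].round(3), cv2.minAreaRect(np.argwhere(l==i)[:,::-1].astype(np.float32))[1:])
E
```

```text
top [228 157  16  15 144] [235.5 164.1] [0.636 0.261 0.04 ] ((12.969193458557129, 12.074766159057617), 63.43495178222656)
top [179 197  15  14 142] [185.7 203.5] [0.546 0.376 0.04 ] ((13.130644798278809, 11.686274528503418), 66.80140686035156)
top [293 244  14  14 140] [299.1 250.8] [0.434 0.116 0.04 ] ((11.700427055358887, 12.016654968261719), 18.434947967529297)
top [248 252  15  15 143] [255.  258.8] [0.417 0.216 0.04 ] ((12.020814895629883, 12.020814895629883), 45.0)
scene [ 254    0   82   59 3678] [290.5  24.7] [-0.446 -1.214  0.022] ((58.0, 81.0), 90.0)
scene [375   0  32  31 216] [390.5  14.8] [-0.98  -1.009  0.022] ((34.64271545410156, 21.780319213867188), 59.036251068115234)
scene [ 410    0   62   64 1313] [439.5  23.2] [-1.035 -0.731  0.022] ((63.0, 61.0), 90.0)
scene [574   0  48  18 500] [602.    6.6] [-2.049 -0.319  0.022] ((46.430259704589844, 17.095382690429688), 3.814074993133545)
scene [367  23  33  48 313] [383.2  44.9] [-0.542 -0.682  0.022] ((33.265010833740234, 41.760868072509766), 14.470293045043945)
scene [393  38  16  12  62] [400.5  43.8] [-0.612 -0.64   0.022] ((9.192388534545898, 16.263456344604492), 45.0)
scene [502  74  25  21 307] [514.9  83.2] [-0.553 -0.061  0.022] ((20.246557235717773, 17.9722843170166), 19.440034866333008)
scene [121  81  38  14 179] [139.8  87.4] [ 0.483 -0.928  0.022] ((10.188278198242188, 37.08934783935547), 72.47443389892578)
scene [359 205  16  22 298] [366.6 215.6] [0.432 0.113 0.022] ((21.0, 15.0), 90.0)
scene [401 223  15  23 297] [407.7 234.3] [0.416 0.215 0.022] ((22.0, 14.0), 90.0)
scene [ 50 273  24  42 149] [ 63.5 298.4] [ 1.011 -0.083  0.022] ((46.133121490478516, 4.801960468292236), 59.03623962402344)
scene [340 288  19  28 417] [349.2 301.3] [0.639 0.261 0.022] ((17.426292419433594, 25.81064224243164), 9.462322235107422)
scene [424 298  21  30 447] [434.4 312.3] [0.547 0.377 0.022] ((17.19898223876953, 27.76314926147461), 14.931416511535645)
```

View pics/t1.png

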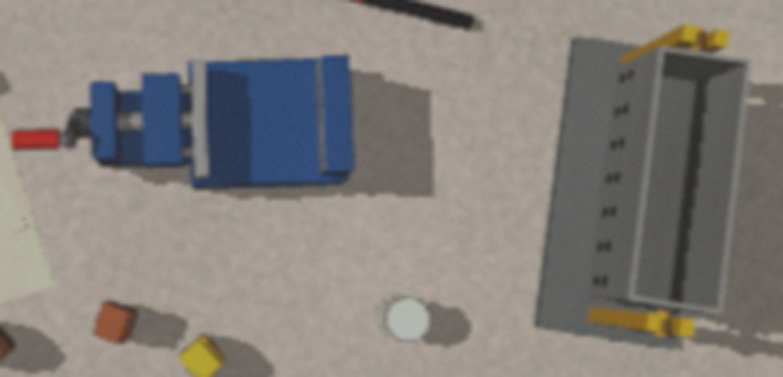

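View pics/s1.png

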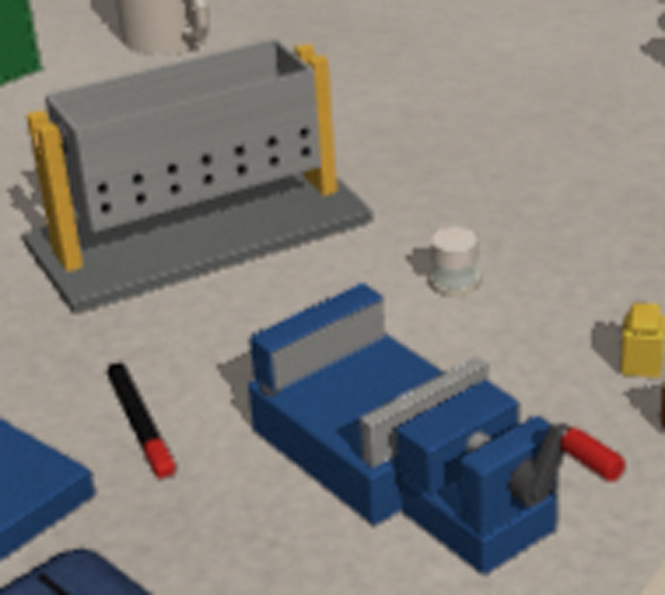

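```bash
cat > fit.py <<'E'
from h import *
from scipy.optimize import least_squares
t=optics.capture('top'); s=optics.capture('scene')
T=lambda p:(260+p[0]/2.9-.33,140+p[1]/2.9-.33); S=lambda p:(170+p[0]/3.5-.36,100+p[1]/3.5-.36)
def world(p,P): 
    c,d=np.cos(p[2]),np.sin(p[2]); P=np.asarray(P,float)/1000
    return np.r_[p[0]+c*P[0]-d*P[1],p[1]+d*P[0]+c*P[1],P[2]]
def run(obs,p0,name):
    def res(p):
        o=[]
        for cam,px,m in obs:
            P=m(p) if callable(m) else m
            o.append(proj(t if cam=='t' else s,world(p,P))[0]-(T if cam=='t' else S)(px))
        return np.array(o).ravel()
    q=least_squares(res,p0,loss='soft_l1'); print(name,q.x.round(4),'yaw',np.degrees(q.x[2]).round(1)); print(res(q.x).reshape(-1,2).round(1).tolist())
run([('t',(661,48),(-32,90,128)),('t',(749,60),(32,90,128)),('t',(722,311),(32,-90,128)),('t',(630,298),(-32,-90,128)),
 ('s',(75,125),(-32,90,128)),('s',(47,100),(32,90,128)),('s',(275,42),(32,-90,128)),
 ('t',(575,38),(-55,120,6)),('t',(536,326),(-55,-120,6)),('s',(78,310),(-55,120,0))],[.55,-.3,-1.57],'bucket')
w=lambda x,sg,z:(lambda p:(x,sg*p[4]*1000,z))
h=lambda p:(-176,-34*np.sin(p[3]),60+34*np.cos(p[3]))
j=lambda y:(lambda p:(-50+16*p[3]/6.283,y,74))
run([('t',(318,58),(40,45,74)),('s',(275,350),(40,45,74)),('s',(380,297),(40,-45,74)),('s',(272,388),(40,45,40)),('s',(383,333),(40,-45,40)),
 ('t',(92,82),w(-137,1,78)),('t',(97,165),w(-137,-1,78)),('t',(113,83),w(-117,1,78)),('t',(36,140),h),('s',(592,452),h),
 ('t',(207,62),j(45)),('t',(209,176),j(-45))],[.6,.02,-1.57,.5,.03],'vise')
E
python3 fit.py
```

```text
bucket [ 0.5309 -0.2963 -1.7466] yaw -100.1
[[0.0, -1.0], [1.2, -0.4], [0.3, 0.9], [-0.1, 0.4], [0.8, 2.4], [-0.0, -0.8], [1.1, -0.5], [-0.5, -0.6], [-0.0, 0.2], [-0.7, 2.4]]
vise [ 0.5885 -0.0104 -1.5422  0.3322  0.0314] yaw -88.4
[[1.7, -1.1], [-1.3, 0.6], [1.3, -0.5], [0.9, 2.5], [1.0, 1.6], [-0.2, 0.5], [-0.8, 0.2], [1.6, -0.3], [1.1, -0.3], [0.3, 0.2], [-0.3, -0.4], [1.0, 0.8]]
```

```bash
cat >> h.py <<'E'
def to(x,y,z,yaw,via=None):
    st=r.get_state(); R0=R.from_euler('xyz',st['eef_rot'],degrees=True); R1=R.from_euler('xyz',[180,0,yaw],degrees=True)
    d=R0.inv().apply(np.array([x,y,z])-st['tcp_pos'])/.03
    print('xyz',d.round(3).tolist(),'rot',(R0.inv()*R1).as_rotvec(degrees=True).round(2).tolist())
E
python3 -c "
from h import *
to(.531,-.2963,.19,-10.1)"
```

```text
xyz [20.2, 24.157, 0.32] rot [0.03, -0.0, -14.35]
```

```bash
python3 -m crank '[{"xyz":[20.2,24.16,0.32],"delta_rot":[0,0,-14.35],"claw":0},{"xyz":[20.2,24.16,0.32],"delta_rot":[0,0,-14.35],"claw":0},{"xyz":[20.2,24.16,0.32],"delta_rot":[0,0,-14.35],"claw":0},{"xyz":[20.2,24.16,0.32],"delta_rot":[0,0,-14.35],"claw":0},{"xyz":[20.2,24.16,0.32],"delta_rot":[0,0,-14.35],"claw":0},{"xyz":[20.2,24.16,0.32],"delta_rot":[0,0,-14.35],"claw":0},{"xyz":[20.2,24.16,0.32],"delta_rot":[0,0,-14.35],"claw":0},{"xyz":[20.2,24.16,0.32],"delta_rot":[0,0,-14.35],"claw":0},{"xyz":[20.2,24.16,0.32],"delta_rot":[0,0,-14.35],"claw":0},{"xyz":[20.2,24.16,0.32],"delta_rot":[0,0,-14.35],"claw":0},{"xyz":[20.2,24.16,0.32],"delta_rot":[0,0,-14.35],"claw":0},{"xyz":[20.2,24.16,0.32],"delta_rot":[0,0,-14.35],"claw":0},{"xyz":[20.2,24.16,0.32],"delta_rot":[0,0,-14.35],"claw":0},{"xyz":[20.2,24.16,0.32],"delta_rot":[0,0,-14.35],"claw":0},{"xyz":[20.2,24.16,0.32],"delta_rot":[0,0,-14.35],"claw":0},{"xyz":[20.2,24.16,0.32],"delta_rot":[0,0,-14.35],"claw":0},{"xyz":[20.2,24.16,0.32],"delta_rot":[0,0,-14.35],"claw":0},{"xyz":[20.2,24.16,0.32],"delta_rot":[0,0,-14.35],"claw":0}]' 10
python3 -c "
from h import *
to(.531,-.2963,.093,-10.1)
print(r.get_state()['joints'])
t=optics.capture('top');crop(t,390,110,590,290,3.2,'t2.png')"
```

```text
time_s: 2.55
tcp_pos: [0.5309, -0.2951, 0.1901]
eef_rot: [-180.0, -0.0, -10.0]
contact_force: [-0.1, 0.1, 0.2]
gripper_width: 0.0879
gripper_force: 0.0
xyz [0.009, 0.038, 3.238] rot [-0.01, -0.02, 0.05]
[-1.06737304e+01  1.45855631e+01 -9.02789838e+00 -1.41511714e-02
 -6.63713380e+01  9.06302314e+01]
```

View pics/t2.png

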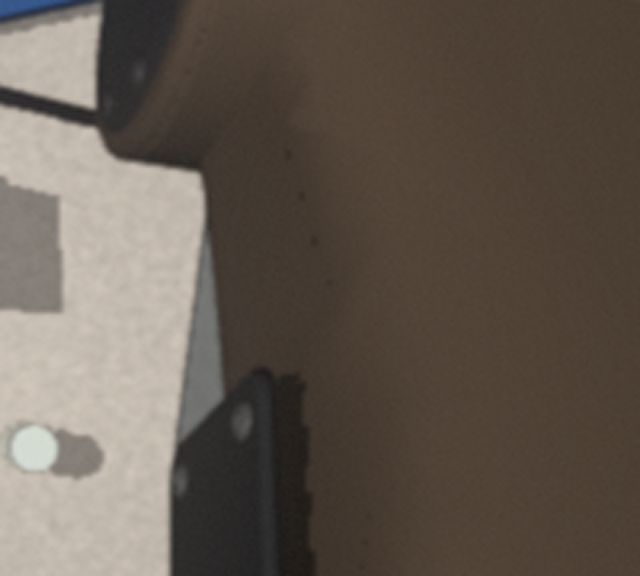

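The top camera is blocked by the arm, as expected. I'll descend with the gripper open and check centring from the scene camera.

```bash
python3 -m crank '[{"xyz":[0.01,0.04,1],"delta_rot":[0,0,0],"claw":0},{"xyz":[0.01,0.04,2],"delta_rot":[0,0,0],"claw":0},{"xyz":[0.01,0.04,2.6],"delta_rot":[0,0,0],"claw":0},{"xyz":[0.01,0.04,3],"delta_rot":[0,0,0],"claw":0},{"xyz":[0.01,0.04,3.24],"delta_rot":[0,0,0],"claw":0},{"xyz":[0.01,0.04,3.24],"delta_rot":[0,0,0],"claw":0}]'
python3 -c "
from h import *
s=optics.capture('scene');crop(s,165,80,295,190,6,'s2.png')
R0=R.from_euler('xyz',r.get_state()['eef_rot'],degrees=True).as_matrix(); print(R0.round(3))"
```

```text
time_s: 3.35
tcp_pos: [0.5312, -0.2971, 0.0928]
eef_rot: [180.0, -0.0, -10.1]
contact_force: [0.2, -0.2, 0.3]
gripper_width: 0.0877
gripper_force: 0.0
[[ 0.985 -0.175  0.001]
 [-0.175 -0.985 -0.   ]
 [ 0.001  0.    -1.   ]]
```

View pics/s2.png

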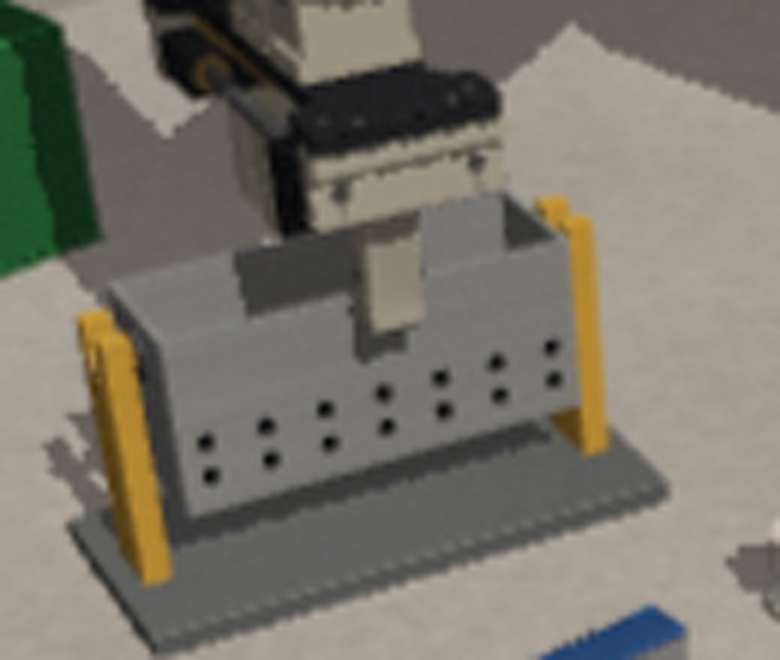

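The near finger is outside the near wall at about the middle of its length, around (390,290) in the crop. I'll close softly first.

```bash
python3 -m crank '[{"xyz":[0,0,0],"delta_rot":[0,0,0],"claw":0.15},{"xyz":[0,0,0],"delta_rot":[0,0,0],"claw":0.2},{"xyz":[0,0,0],"delta_rot":[0,0,0],"claw":0.25},{"xyz":[0,0,0],"delta_rot":[0,0,0],"claw":0.3},{"xyz":[0,0,0],"delta_rot":[0,0,0],"claw":0.35},{"xyz":[0,0,0],"delta_rot":[0,0,0],"claw":0.4},{"xyz":[0,0,0],"delta_rot":[0,0,0],"claw":0.4},{"xyz":[0,0,0],"delta_rot":[0,0,0],"claw":0.4}]' 3
```

```text
time_s: 4.4
tcp_pos: [0.5313, -0.2974, 0.0929]
eef_rot: [-180.0, -0.0, -10.1]
contact_force: [1.1, 3.6, 3.7]
gripper_width: 0.0638
gripper_force: 3.0
```

```bash
python3 -m crank '[{"xyz":[0,-0.02,0],"delta_rot":[0,0,0],"claw":0.4},{"xyz":[0,-0.04,0],"delta_rot":[0,0,0],"claw":0.4},{"xyz":[0,-0.04,0],"delta_rot":[0,0,0],"claw":0.4},{"xyz":[0,-0.04,0],"delta_rot":[0,0,0],"claw":0.4}]' 3
```

```text
time_s: 4.9
tcp_pos: [0.5313, -0.2969, 0.0928]
eef_rot: [180.0, -0.0, -10.1]
contact_force: [-0.1, -5.4, 2.1]
gripper_width: 0.0636
gripper_force: 3.0
```

```bash
python3 -m crank '[{"xyz":[0,0.02,0],"delta_rot":[0,0,0],"claw":0.4},{"xyz":[0,0.02,0],"delta_rot":[0,0,0],"claw":0.4},{"xyz":[0,0.02,0],"delta_rot":[0,0,0],"claw":0.4}]' 3; python3 -m crank '[{"xyz":[0,0,0],"delta_rot":[0,0,0],"claw":0.5},{"xyz":[0,0,0],"delta_rot":[0,0,0],"claw":0.5},{"xyz":[0,0,0],"delta_rot":[0,0,0],"claw":0.5}]' 25
```

```text
time_s: 5.28
tcp_pos: [0.5314, -0.2969, 0.0928]
eef_rot: [180.0, -0.0, -10.1]
contact_force: [-0.0, -3.3, 4.2]
gripper_width: 0.0636
gripper_force: 3.0
time_s: 5.65
tcp_pos: [0.5314, -0.2969, 0.0928]
eef_rot: [180.0, -0.0, -10.1]
contact_force: [0.1, -3.4, 5.4]
gripper_width: 0.0636
gripper_force: 25.0
```

```bash
python3 -m crank '[{"xyz":[0,0.01,-0.05],"delta_rot":[0,0,0],"claw":0.5},{"xyz":[0,0.01,-0.1],"delta_rot":[0,0,0],"claw":0.5},{"xyz":[0,0.01,-0.2],"delta_rot":[0,0,0],"claw":0.5},{"xyz":[0,0.01,-0.2],"delta_rot":[0,0,0],"claw":0.5}]' 35
```

```text
time_s: 6.15
tcp_pos: [0.5311, -0.2969, 0.0985]
eef_rot: [-180.0, 0.0, -10.1]
contact_force: [0.7, -0.3, -4.7]
gripper_width: 0.0637
gripper_force: 35.0
```

```bash
python3 -m crank '[{"xyz":[0,0,-0.15],"delta_rot":[0,0,0],"claw":0.5},{"xyz":[0,0,-0.3],"delta_rot":[0,0,0],"claw":0.5},{"xyz":[0,0,-0.45],"delta_rot":[0,0,0],"claw":0.5},{"xyz":[0,0,-0.6],"delta_rot":[0,0,0],"claw":0.5},{"xyz":[0,0,-0.8],"delta_rot":[0,0,0],"claw":0.5},{"xyz":[0,0,-1.1],"delta_rot":[0,0,0],"claw":0.5},{"xyz":[0,0,-1.5],"delta_rot":[0,0,0],"claw":0.5},{"xyz":[0,0,-1.9],"delta_rot":[0,0,0],"claw":0.5},{"xyz":[0,0,-2.3],"delta_rot":[0,0,0],"claw":0.5},{"xyz":[0,0,-2.5],"delta_rot":[0,0,0],"claw":0.5},{"xyz":[0,0,-2.5],"delta_rot":[0,0,0],"claw":0.5},{"xyz":[0,0,-2.5],"delta_rot":[0,0,0],"claw":0.5}]'
python3 -c "
from h import *
to(.5885,-.0075,.173,1.6)"
```

```text
time_s: 7.65
tcp_pos: [0.5308, -0.297, 0.1731]
eef_rot: [-180.0, 0.0, -10.1]
contact_force: [-0.1, -0.1, -4.5]
gripper_width: 0.0634
gripper_force: 35.0
xyz [0.199, -9.838, 0.007] rot [-0.02, 0.05, -11.71]
```

```bash
python3 -m crank '[{"xyz":[0,-0.2,0],"delta_rot":[0,0,0],"claw":0.5},{"xyz":[0.02,-0.7,0],"delta_rot":[0,0,-0.8],"claw":0.5},{"xyz":[0.03,-1.5,0],"delta_rot":[0,0,-1.8],"claw":0.5},{"xyz":[0.05,-2.5,0],"delta_rot":[0,0,-3],"claw":0.5},{"xyz":[0.07,-3.5,0],"delta_rot":[0,0,-4.2],"claw":0.5},{"xyz":[0.1,-4.5,0],"delta_rot":[0,0,-5.4],"claw":0.5},{"xyz":[0.12,-5.5,0],"delta_rot":[0,0,-6.6],"claw":0.5},{"xyz":[0.14,-6.5,0],"delta_rot":[0,0,-7.8],"claw":0.5},{"xyz":[0.16,-7.5,0],"delta_rot":[0,0,-9],"claw":0.5},{"xyz":[0.18,-8.4,0],"delta_rot":[0,0,-10],"claw":0.5},{"xyz":[0.19,-9.1,0],"delta_rot":[0,0,-10.8],"claw":0.5},{"xyz":[0.2,-9.6,0],"delta_rot":[0,0,-11.4],"claw":0.5},{"xyz":[0.2,-9.8,0],"delta_rot":[0,0,-11.7],"claw":0.5},{"xyz":[0.2,-9.84,0],"delta_rot":[0,0,-11.7],"claw":0.5},{"xyz":[0.2,-9.84,0],"delta_rot":[0,0,-11.7],"claw":0.5}]'
python3 -c "
from h import *
to(.5885,-.0075,.09,1.6)
s=optics.capture('scene');crop(s,210,110,350,260,4,'s3.png')"
```

```text
time_s: 9.52
tcp_pos: [0.5887, -0.0081, 0.1736]
eef_rot: [180.0, 0.0, 1.6]
contact_force: [0.8, 0.5, -5.0]
gripper_width: 0.0636
gripper_force: 35.0
xyz [-0.006, -0.022, 2.787] rot [0.01, 0.01, -0.04]
```

View pics/s3.png

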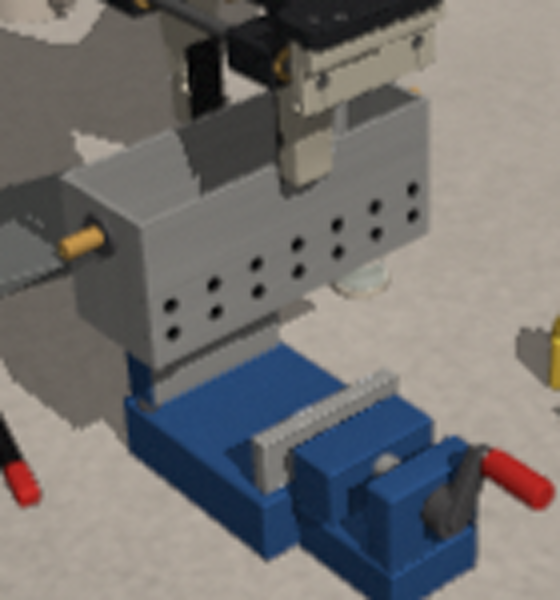

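The bucket is level and held over the vise, parallel to the jaws. Lowering it now.

```bash
python3 -m crank '[{"xyz":[0,0,0.3],"delta_rot":[0,0,0],"claw":0.5},{"xyz":[0,0,0.8],"delta_rot":[0,0,0],"claw":0.5},{"xyz":[0,0,1.2],"delta_rot":[0,0,0],"claw":0.5},{"xyz":[0,0,1.6],"delta_rot":[0,0,0],"claw":0.5},{"xyz":[0,0,2],"delta_rot":[0,0,0],"claw":0.5},{"xyz":[0,0,2.3],"delta_rot":[0,0,0],"claw":0.5},{"xyz":[0,0,2.6],"delta_rot":[0,0,0],"claw":0.5},{"xyz":[0,0,2.8],"delta_rot":[0,0,0],"claw":0.5},{"xyz":[0,0,2.8],"delta_rot":[0,0,0],"claw":0.5}]'; python3 -m crank '[{"xyz":[0,0,0.05],"delta_rot":[0,0,0],"claw":0.5},{"xyz":[0,0,0.1],"delta_rot":[0,0,0],"claw":0.5},{"xyz":[0,0,0.12],"delta_rot":[0,0,0],"claw":0.5}]'
```

```text
time_s: 10.7
tcp_pos: [0.5886, -0.0077, 0.0892]
eef_rot: [180.0, 0.0, 1.6]
contact_force: [0.2, 0.2, -3.9]
gripper_width: 0.0631
gripper_force: 35.0
time_s: 11.08
tcp_pos: [0.5889, -0.0076, 0.0861]
eef_rot: [-180.0, -0.0, 1.6]
contact_force: [-0.6, 1.0, -5.0]
gripper_width: 0.0636
gripper_force: 35.0
```

```bash
python3 -m crank '[{"xyz":[0,0,0.04],"delta_rot":[0,0,0],"claw":0.5},{"xyz":[0,0,0.06],"delta_rot":[0,0,0],"claw":0.5},{"xyz":[0,0,0.06],"delta_rot":[0,0,0],"claw":0.5}]'
```

```text
time_s: 11.45
tcp_pos: [0.589, -0.0075, 0.085]
eef_rot: [180.0, -0.0, 1.6]
contact_force: [-3.3, 0.8, 4.2]
gripper_width: 0.0631
gripper_force: 35.0
```

Touched down. Releasing and rising.

```bash
python3 -m crank '[{"xyz":[0,0,0],"delta_rot":[0,0,0],"claw":0.2},{"xyz":[0,0,0],"delta_rot":[0,0,0],"claw":0.1},{"xyz":[0,0,0],"delta_rot":[0,0,0],"claw":0},{"xyz":[0,0,0],"delta_rot":[0,0,0],"claw":0},{"xyz":[0,0,0],"delta_rot":[0,0,0],"claw":0},{"xyz":[0,0,0],"delta_rot":[0,0,0],"claw":0},{"xyz":[0,0,-0.5],"delta_rot":[0,0,0],"claw":0},{"xyz":[0,0,-1.5],"delta_rot":[0,0,0],"claw":0},{"xyz":[0,0,-3],"delta_rot":[0,0,0],"claw":0},{"xyz":[0,0,-4],"delta_rot":[0,0,0],"claw":0},{"xyz":[0,0,-4],"delta_rot":[0,0,0],"claw":0}]' 10
python3 -c "
from h import *
to(.583,.172,.16,-88.4)
s=optics.capture('scene');crop(s,220,120,360,270,5,'s4.png');crop(s,270,180,360,270,8,'s5.png')"
```

```text
time_s: 12.82
tcp_pos: [0.5907, -0.0074, 0.2085]
eef_rot: [-179.9, -0.4, 1.6]
contact_force: [-0.1, 0.6, -0.2]
gripper_width: 0.0877
gripper_force: 0.0
xyz [-0.097, -5.982, 1.622] rot [-0.34, -0.24, 90.02]
```

View pics/s4.png

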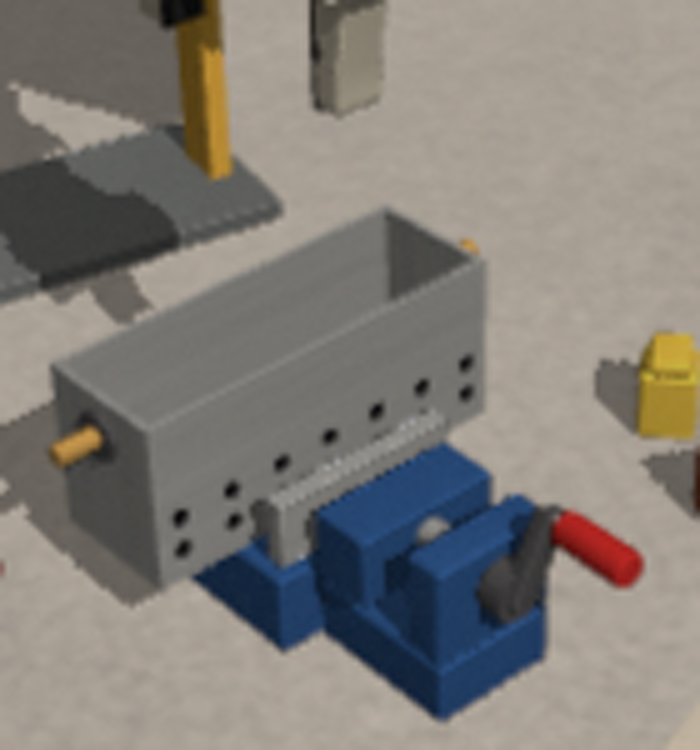

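Run:
```python
from h import *
from scipy.optimize import least_squares
obs=[]
for n,b in (('scene',(310,205,360,245)),('top',(255,175,295,205))):
    c=optics.capture(n); m=cv2.inRange(cv2.cvtColor(c['img'],cv2.COLOR_BGR2HSV),(0,150,60),(3,255,255))|cv2.inRange(cv2.cvtColor(c['img'],cv2.COLOR_BGR2HSV),(172,150,60),(180,255,255))
    mm=np.zeros_like(m); mm[b[1]:b[3],b[0]:b[2]]=m[b[1]:b[3],b[0]:b[2]]
    p=np.argwhere(mm>0)[:,::-1]
    print(n,len(p),p.mean(0).round(1))
    if len(p)>40: obs.append((c,p.mean(0)))
q=least_squares(lambda P:np.concatenate([proj(c,P)[0]-p for c,p in obs]),[.58,.165,.09]); P=q.x
print(P.round(4),q.fun.round(2))
R0=R.from_euler('z',-1.5422); print('in vise',R0.inv().apply(P-[.5885,-.0104,0]).round(4))
```

```text
scene 134 [338.8 229.2]
top 58 [273.6 188.2]
[0.5717 0.1642 0.0907] [ 0.13  0.    0.1  -0.1 ]
in vise [-0.175  -0.0118  0.0907]
```

```bash
python3 -m crank '[{"xyz":[-0.5,-2,0],"delta_rot":[0,0,10],"claw":0},{"xyz":[-0.5,-4,0],"delta_rot":[0,0,20],"claw":0},{"xyz":[-0.48,-6.02,0.5],"delta_rot":[0,0,30],"claw":0},{"xyz":[-0.48,-6.02,1],"delta_rot":[0,0,40],"claw":0},{"xyz":[-0.48,-6.02,1.6],"delta_rot":[0,0,50],"claw":0},{"xyz":[-0.48,-6.02,1.6],"delta_rot":[0,0,60],"claw":0.2},{"xyz":[-0.48,-6.02,1.6],"delta_rot":[0,0,70],"claw":0.3},{"xyz":[-0.48,-6.02,1.6],"delta_rot":[0,0,80],"claw":0.4},{"xyz":[-0.48,-6.02,1.6],"delta_rot":[-0.3,-0.2,90],"claw":0.5},{"xyz":[-0.48,-6.02,1.6],"delta_rot":[-0.3,-0.2,90],"claw":0.5},{"xyz":[-0.48,-6.02,1.6],"delta_rot":[-0.3,-0.2,90],"claw":0.5}]' 10
python3 -c "
from h import *
to(.5715,.173,.079,-88.4)
print(r.get_state()['joints'].round(0))"
```

```text
time_s: 14.35
tcp_pos: [0.5692, 0.1724, 0.1557]
eef_rot: [179.6, -0.1, -88.2]
contact_force: [-0.5, -0.7, -0.5]
gripper_width: 0.0443
gripper_force: 0.0
xyz [-0.023, -0.095, 2.555] rot [0.37, -0.1, 0.22]
[ 36.  15. -13.  -0. -62. -34.]
```

```bash
python3 -m crank '[{"xyz":[-0.02,-0.08,1],"delta_rot":[0.3,-0.1,0.2],"claw":0.5},{"xyz":[-0.02,-0.08,1.8],"delta_rot":[0.3,-0.1,0.2],"claw":0.5},{"xyz":[-0.02,-0.08,2.3],"delta_rot":[0.3,-0.1,0.2],"claw":0.5},{"xyz":[-0.02,-0.08,2.55],"delta_rot":[0.3,-0.1,0.2],"claw":0.5},{"xyz":[-0.02,-0.08,2.55],"delta_rot":[0.3,-0.1,0.2],"claw":0.5},{"xyz":[-0.02,-0.08,2.55],"delta_rot":[0.3,-0.1,0.2],"claw":0.5}]' 5
python3 -m crank '[{"xyz":[0,0,0],"delta_rot":[0,0,0],"claw":0.6},{"xyz":[0,0,0],"delta_rot":[0,0,0],"claw":0.7},{"xyz":[0,0,0],"delta_rot":[0,0,0],"claw":0.8},{"xyz":[0,0,0],"delta_rot":[0,0,0],"claw":0.9},{"xyz":[0,0,0],"delta_rot":[0,0,0],"claw":0.95},{"xyz":[0,0,0],"delta_rot":[0,0,0],"claw":0.95}]' 5
```

```text
time_s: 15.1
tcp_pos: [0.572, 0.1734, 0.0806]
eef_rot: [-179.9, 0.1, -88.6]
contact_force: [-0.2, -0.1, 0.2]
gripper_width: 0.0441
gripper_force: 0.0
time_s: 15.85
tcp_pos: [0.5714, 0.1731, 0.0797]
eef_rot: [180.0, 0.0, -88.6]
contact_force: [-1.0, 0.1, 0.5]
gripper_width: 0.005
gripper_force: 0.0
```

```bash
python3 -c "
from h import *
s=optics.capture('scene');crop(s,270,160,370,260,6,'s6.png')"
```

```text
(no output)
```

View pics/s6.png

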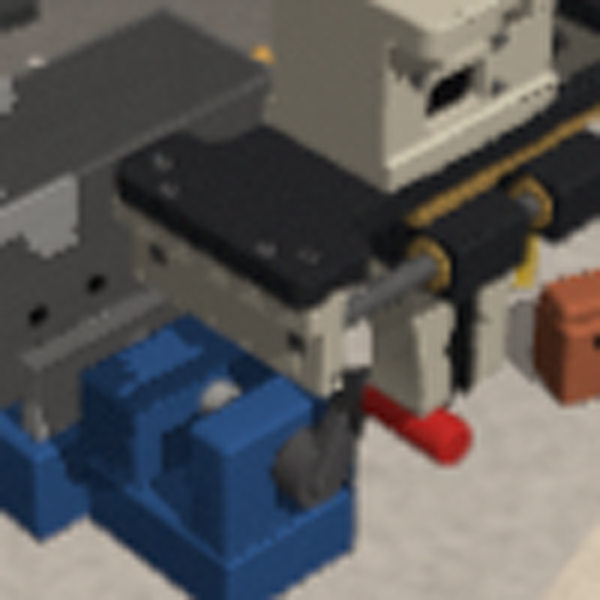

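Run:
```python
from h import *
s=optics.capture('scene'); st=r.get_state()
cr=lambda P:((proj(s,P)[0]-[270,160])*6+3).round(0)
print('tcp',cr(st['tcp_pos']),'tcp x+-22',cr(st['tcp_pos']+[.022,0,0]),cr(st['tcp_pos']+[-.022,0,0]),'z+20',cr(st['tcp_pos']+[0,0,.0188]))
for q in (-.4,0,.36,.6,.9,1.2):
    v=lambda x:R.from_euler('z',-1.5422).apply([x,-.034*np.sin(q),.06+.034*np.cos(q)])+[.5885,-.0104,0]
    print(q,v(-.176).round(3),'end',cr(v(-.194)),'start',cr(v(-.158)))
```

```text
tcp [436. 458.] tcp x+-22 [386. 488.] [485. 428.] z+20 [438. 412.]
-0.4 [0.597 0.166 0.091] end [405. 481.] start [322. 426.]
0 [0.583 0.166 0.094] end [435. 455.] start [352. 401.]
0.36 [0.571 0.165 0.092] end [461. 443.] start [379. 390.]
0.6 [0.564 0.165 0.088] end [476. 442.] start [394. 390.]
0.9 [0.557 0.165 0.081] end [491. 449.] start [409. 397.]
1.2 [0.552 0.165 0.072] end [501. 463.] start [419. 411.]
```

The shut fingers seem to end above the handle, near (430,405). The projected TCP is at (436,458), so the tips sit higher than I assumed. I'll open, go about 16 mm deeper and close again.

```bash
python3 -m crank '[{"xyz":[0,0,-0.3],"delta_rot":[0,0,0],"claw":0.6},{"xyz":[0,0,-0.3],"delta_rot":[0,0,0],"claw":0.5},{"xyz":[0,0,-0.3],"delta_rot":[0,0,0],"claw":0.5},{"xyz":[0,0,-0.3],"delta_rot":[0,0,0],"claw":0.5},{"xyz":[0,0,0],"delta_rot":[0,0,0],"claw":0.5},{"xyz":[0,0,0.25],"delta_rot":[0,0,0],"claw":0.5},{"xyz":[0,0,0.5],"delta_rot":[0,0,0],"claw":0.5},{"xyz":[0,0,0.53],"delta_rot":[0,0,0],"claw":0.5},{"xyz":[0,0,0.53],"delta_rot":[0,0,0],"claw":0.5}]' 5
python3 -m crank '[{"xyz":[0,0,0],"delta_rot":[0,0,0],"claw":0.6},{"xyz":[0,0,0],"delta_rot":[0,0,0],"claw":0.7},{"xyz":[0,0,0],"delta_rot":[0,0,0],"claw":0.8},{"xyz":[0,0,0],"delta_rot":[0,0,0],"claw":0.9},{"xyz":[0,0,0],"delta_rot":[0,0,0],"claw":0.95},{"xyz":[0,0,0],"delta_rot":[0,0,0],"claw":0.95}]' 5
```

```text
time_s: 17.08
tcp_pos: [0.5714, 0.1731, 0.0638]
eef_rot: [180.0, 0.0, -88.6]
contact_force: [-0.1, -0.3, -0.2]
gripper_width: 0.0438
gripper_force: 0.0
time_s: 17.82
tcp_pos: [0.5717, 0.1732, 0.064]
eef_rot: [-180.0, 0.0, -88.6]
contact_force: [1.4, -0.3, 1.1]
gripper_width: 0.0149
gripper_force: 4.9
```

```bash
python3 -m crank '[{"xyz":[0,0,0],"delta_rot":[0,0,0],"claw":0.7},{"xyz":[0,0,0],"delta_rot":[0,0,0],"claw":0.6},{"xyz":[0,0,-0.27],"delta_rot":[0,0,0],"claw":0.6},{"xyz":[0,0,-0.27],"delta_rot":[0,0,0],"claw":0.7},{"xyz":[0,0,-0.27],"delta_rot":[0,0,0],"claw":0.8},{"xyz":[0,0,-0.27],"delta_rot":[0,0,0],"claw":0.9},{"xyz":[0,0,-0.27],"delta_rot":[0,0,0],"claw":0.95},{"xyz":[0,0,-0.27],"delta_rot":[0,0,0],"claw":0.95}]' 5
python3 -c "
from h import *
s=optics.capture('scene');crop(s,270,160,370,260,6,'s7.png')"
```

```text
time_s: 18.82
tcp_pos: [0.5713, 0.1731, 0.0718]
eef_rot: [180.0, 0.0, -88.6]
contact_force: [0.3, -0.4, -0.4]
gripper_width: 0.0049
gripper_force: 0.0
```

View pics/s7.png

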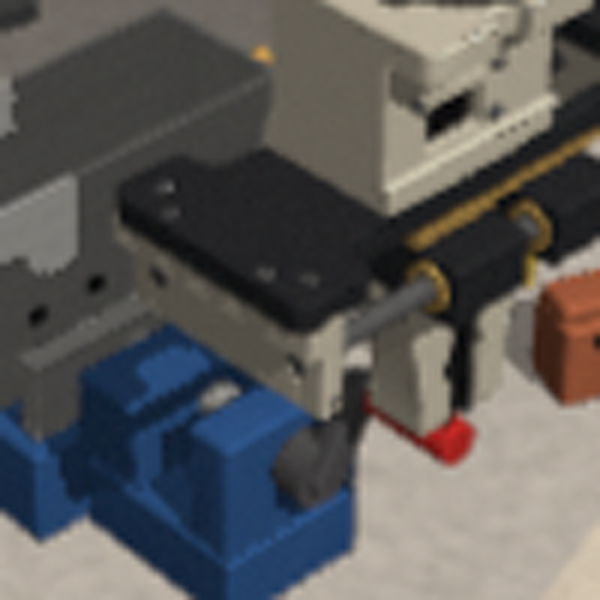

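```bash
python3 -m crank '[{"xyz":[0,0,-0.2],"delta_rot":[0,0,0],"claw":0.6},{"xyz":[0,0,-0.2],"delta_rot":[0,0,0],"claw":0.5},{"xyz":[0,0,-0.2],"delta_rot":[0,0,0],"claw":0.5},{"xyz":[0,0,0.2],"delta_rot":[0,0,0],"claw":0.5},{"xyz":[0,0,0.45],"delta_rot":[0,0,0],"claw":0.5},{"xyz":[0,0,0.57],"delta_rot":[0,0,0],"claw":0.5},{"xyz":[0,0,0.57],"delta_rot":[0,0,0],"claw":0.6},{"xyz":[0,0,0.57],"delta_rot":[0,0,0],"claw":0.7},{"xyz":[0,0,0.57],"delta_rot":[0,0,0],"claw":0.8},{"xyz":[0,0,0.57],"delta_rot":[0,0,0],"claw":0.9},{"xyz":[0,0,0.57],"delta_rot":[0,0,0],"claw":0.9},{"xyz":[0,0,0.57],"delta_rot":[0,0,0],"claw":0.9}]' 5
python3 -c "
from h import *
s=optics.capture('scene');crop(s,270,160,370,260,6,'s8.png')"
```

```text
time_s: 20.38
tcp_pos: [0.5716, 0.1732, 0.055]
eef_rot: [-180.0, 0.0, -88.6]
contact_force: [0.1, 0.0, 0.4]
gripper_width: 0.0156
gripper_force: 5.0
```

View pics/s8.png

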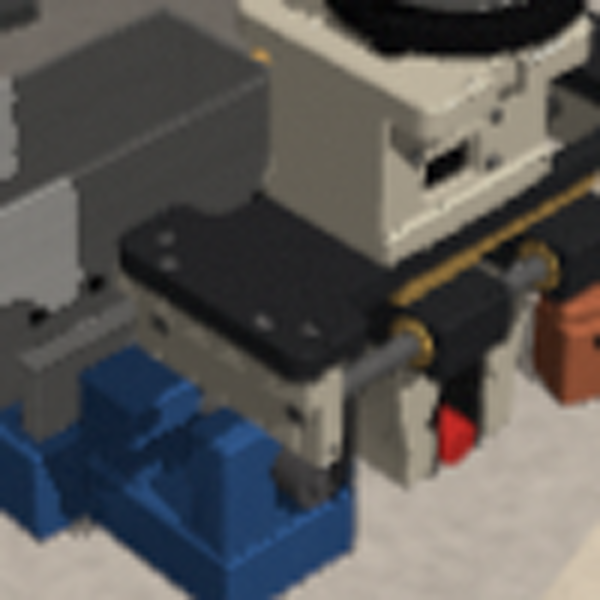

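The handle is gripped at a reading of 15.6 mm; the tips sit about 28 mm above the reported TCP. Here is the circle table to type from.

```bash
python3 -c "
import numpy as np
q0=np.radians(20)
for d in range(20,381,15):
    q=np.radians(d); print(d,round(34/30*(np.sin(q)-np.sin(q0)),2),round(34/30*(np.cos(q0)-np.cos(q)),2),end=' | ')"
python3 -m crank '[{"xyz":[0,0.12,0.04],"delta_rot":[0,0,0],"claw":0.95},{"xyz":[0,0.26,0.14],"delta_rot":[0,0,0],"claw":0.95},{"xyz":[0,0.26,0.14],"delta_rot":[0,0,0],"claw":0.95},{"xyz":[0,0.26,0.14],"delta_rot":[0,0,0],"claw":0.95}]' 12
```

```text
20 0.0 0.0 | 35 0.26 0.14 | 50 0.48 0.34 | 65 0.64 0.59 | 80 0.73 0.87 | 95 0.74 1.16 | 110 0.68 1.45 | 125 0.54 1.72 | 140 0.34 1.93 | 155 0.09 2.09 | 170 -0.19 2.18 | 185 -0.49 2.19 | 200 -0.78 2.13 | 215 -1.04 1.99 | 230 -1.26 1.79 | 245 -1.41 1.54 | 260 -1.5 1.26 | 275 -1.52 0.97 | 290 -1.45 0.68 | 305 -1.32 0.41 | 320 -1.12 0.2 | 335 -0.87 0.04 | 350 -0.58 -0.05 | 365 -0.29 -0.06 | 380 0.0 0.0 | time_s: 20.92
tcp_pos: [0.5644, 0.173, 0.05]
eef_rot: [-179.9, 0.0, -88.6]
contact_force: [6.3, -1.3, -9.0]
gripper_width: 0.0154
gripper_force: 12.0
```

```bash
python3 -m crank '[{"xyz":[0,0.02,0.04],"delta_rot":[0,0,0],"claw":0.95},{"xyz":[0,0.05,0.08],"delta_rot":[0,0,0],"claw":0.95},{"xyz":[0,0.05,0.08],"delta_rot":[0,0,0],"claw":0.95},{"xyz":[0,0.05,0.08],"delta_rot":[0,0,0],"claw":0.95}]' 8
python3 -m crank '[{"xyz":[0,0.04,0.05],"delta_rot":[0,0,0],"claw":0.95},{"xyz":[0,0.1,0.12],"delta_rot":[0,0,0],"claw":0.95},{"xyz":[0,0.1,0.12],"delta_rot":[0,0,0],"claw":0.95},{"xyz":[0,0.1,0.12],"delta_rot":[0,0,0],"claw":0.95}]' 8
```

```text
time_s: 21.42
tcp_pos: [0.5628, 0.1731, 0.0481]
eef_rot: [-179.9, 0.1, -88.6]
contact_force: [5.1, -0.8, -3.2]
gripper_width: 0.0157
gripper_force: 8.0
time_s: 21.92
tcp_pos: [0.5601, 0.1731, 0.0446]
eef_rot: [-179.9, 0.1, -88.6]
contact_force: [7.0, -2.1, -4.9]
gripper_width: 0.0155
gripper_force: 8.0
```

```bash
python3 -m crank '[{"xyz":[0,0.05,0.13],"delta_rot":[0,0,0],"claw":0.95},{"xyz":[0,0.11,0.27],"delta_rot":[0,0,0],"claw":0.95},{"xyz":[0,0.15,0.41],"delta_rot":[0,0,0],"claw":0.95},{"xyz":[0,0.17,0.55],"delta_rot":[0,0,0],"claw":0.95},{"xyz":[0,0.175,0.7],"delta_rot":[0,0,0],"claw":0.95},{"xyz":[0,0.16,0.85],"delta_rot":[0,0,0],"claw":0.95},{"xyz":[0,0.16,0.85],"delta_rot":[0,0,0],"claw":0.95},{"xyz":[0,0.16,0.85],"delta_rot":[0,0,0],"claw":0.95}]' 12
```

```text
time_s: 22.92
tcp_pos: [0.555, 0.173, 0.0191]
eef_rot: [-179.9, 0.1, -88.6]
contact_force: [7.1, -0.3, -1.0]
gripper_width: 0.0157
gripper_force: 12.0
```

```bash
python3 -m crank '[{"xyz":[0,-0.06,0.14],"delta_rot":[0,0,0],"claw":0.95},{"xyz":[0,-0.12,0.28],"delta_rot":[0,0,0],"claw":0.95},{"xyz":[0,-0.2,0.41],"delta_rot":[0,0,0],"claw":0.95},{"xyz":[0,-0.28,0.53],"delta_rot":[0,0,0],"claw":0.95},{"xyz":[0,-0.39,0.64],"delta_rot":[0,0,0],"claw":0.95},{"xyz":[0,-0.5,0.73],"delta_rot":[0,0,0],"claw":0.95},{"xyz":[0,-0.63,0.81],"delta_rot":[0,0,0],"claw":0.95},{"xyz":[0,-0.76,0.87],"delta_rot":[0,0,0],"claw":0.95},{"xyz":[0,-0.76,0.87],"delta_rot":[0,0,0],"claw":0.95},{"xyz":[0,-0.76,0.87],"delta_rot":[0,0,0],"claw":0.95}]' 12
```

```text
time_s: 24.18
tcp_pos: [0.5777, 0.1732, -0.0068]
eef_rot: [-180.0, 0.0, -88.6]
contact_force: [3.9, -1.1, 5.0]
gripper_width: 0.0153
gripper_force: 12.0
```

```bash
python3 -m crank '[{"xyz":[0,-0.15,0.03],"delta_rot":[0,0,0],"claw":0.95},{"xyz":[0,-0.3,0.043],"delta_rot":[0,0,0],"claw":0.95},{"xyz":[0,-0.45,0.045],"delta_rot":[0,0,0],"claw":0.95},{"xyz":[0,-0.59,0.03],"delta_rot":[0,0,0],"claw":0.95},{"xyz":[0,-0.73,0],"delta_rot":[0,0,0],"claw":0.95},{"xyz":[0,-0.87,-0.06],"delta_rot":[0,0,0],"claw":0.95},{"xyz":[0,-1,-0.13],"delta_rot":[0,0,0],"claw":0.95},{"xyz":[0,-1.12,-0.21],"delta_rot":[0,0,0],"claw":0.95},{"xyz":[0,-1.22,-0.32],"delta_rot":[0,0,0],"claw":0.95},{"xyz":[0,-1.31,-0.43],"delta_rot":[0,0,0],"claw":0.95},{"xyz":[0,-1.39,-0.56],"delta_rot":[0,0,0],"claw":0.95},{"xyz":[0,-1.45,-0.69],"delta_rot":[0,0,0],"claw":0.95},{"xyz":[0,-1.49,-0.83],"delta_rot":[0,0,0],"claw":0.95},{"xyz":[0,-1.51,-0.97],"delta_rot":[0,0,0],"claw":0.95},{"xyz":[0,-1.51,-0.97],"delta_rot":[0,0,0],"claw":0.95}]' 12
```

```text
time_s: 26.05
tcp_pos: [0.6225, 0.1739, 0.0228]
eef_rot: [180.0, 0.0, -88.6]
contact_force: [-1.9, -4.7, 2.5]
gripper_width: 0.0157
gripper_force: 12.0
```

```bash
python3 -m crank '[{"xyz":[0,0,-0.15],"delta_rot":[0,0,0],"claw":0.95},{"xyz":[0,0.02,-0.29],"delta_rot":[0,0,0],"claw":0.95},{"xyz":[0,0.05,-0.43],"delta_rot":[0,0,0],"claw":0.95},{"xyz":[0,0.11,-0.57],"delta_rot":[0,0,0],"claw":0.95},{"xyz":[0,0.18,-0.7],"delta_rot":[0,0,0],"claw":0.95},{"xyz":[0,0.26,-0.82],"delta_rot":[0,0,0],"claw":0.95},{"xyz":[0,0.37,-0.93],"delta_rot":[0,0,0],"claw":0.95},{"xyz":[0,0.48,-1.02],"delta_rot":[0,0,0],"claw":0.95},{"xyz":[0,0.61,-1.1],"delta_rot":[0,0,0],"claw":0.95},{"xyz":[0,0.74,-1.16],"delta_rot":[0,0,0],"claw":0.95},{"xyz":[0,0.88,-1.2],"delta_rot":[0,0,0],"claw":0.95},{"xyz":[0,1.03,-1.22],"delta_rot":[0,0,0],"claw":0.95},{"xyz":[0,1.18,-1.22],"delta_rot":[0,0,0],"claw":0.95},{"xyz":[0,1.32,-1.21],"delta_rot":[0,0,0],"claw":0.95},{"xyz":[0,1.46,-1.17],"delta_rot":[0,0,0],"claw":0.95},{"xyz":[0,1.6,-1.12],"delta_rot":[0,0,0],"claw":0.95},{"xyz":[0,1.73,-1.05],"delta_rot":[0,0,0],"claw":0.95},{"xyz":[0,1.85,-0.96],"delta_rot":[0,0,0],"claw":0.95},{"xyz":[0,1.85,-0.96],"delta_rot":[0,0,0],"claw":0.95}]' 12
```

```text
time_s: 28.42
tcp_pos: [0.5668, 0.1734, 0.0514]
eef_rot: [-180.0, 0.1, -88.6]
contact_force: [-2.6, -3.1, 4.2]
gripper_width: 0.0156
gripper_force: 12.0
```

```bash
python3 -m crank '[{"xyz":[0,0.13,0.13],"delta_rot":[0,0,0],"claw":0.95},{"xyz":[0,0.25,0.29],"delta_rot":[0,0,0],"claw":0.95},{"xyz":[0,0.33,0.47],"delta_rot":[0,0,0],"claw":0.95},{"xyz":[0,0.38,0.66],"delta_rot":[0,0,0],"claw":0.95},{"xyz":[0,0.4,0.86],"delta_rot":[0,0,0],"claw":0.95},{"xyz":[0,0.38,1.05],"delta_rot":[0,0,0],"claw":0.95},{"xyz":[0,0.33,1.24],"delta_rot":[0,0,0],"claw":0.95},{"xyz":[0,0.25,1.42],"delta_rot":[0,0,0],"claw":0.95},{"xyz":[0,0.13,1.58],"delta_rot":[0,0,0],"claw":0.95},{"xyz":[0,-0.01,1.72],"delta_rot":[0,0,0],"claw":0.95},{"xyz":[0,-0.17,1.83],"delta_rot":[0,0,0],"claw":0.95},{"xyz":[0,-0.35,1.92],"delta_rot":[0,0,0],"claw":0.95},{"xyz":[0,-0.53,1.97],"delta_rot":[0,0,0],"claw":0.95},{"xyz":[0,-0.73,1.98],"delta_rot":[0,0,0],"claw":0.95},{"xyz":[0,-0.93,1.97],"delta_rot":[0,0,0],"claw":0.95},{"xyz":[0,-1.12,1.92],"delta_rot":[0,0,0],"claw":0.95},{"xyz":[0,-1.29,1.83],"delta_rot":[0,0,0],"claw":0.95},{"xyz":[0,-1.45,1.72],"delta_rot":[0,0,0],"claw":0.95},{"xyz":[0,-1.59,1.58],"delta_rot":[0,0,0],"claw":0.95},{"xyz":[0,-1.59,1.58],"delta_rot":[0,0,0],"claw":0.95}]' 15
```

```text
time_s: 30.92
tcp_pos: [0.6148, 0.1737, 0.0038]
eef_rot: [180.0, 0.0, -88.6]
contact_force: [-3.8, -4.3, 3.2]
gripper_width: 0.0152
gripper_force: 15.0
```

```bash
python3 -m crank '[{"xyz":[0,-0.11,-0.17],"delta_rot":[0,0,0],"claw":0.95},{"xyz":[0,-0.19,-0.35],"delta_rot":[0,0,0],"claw":0.95},{"xyz":[0,-0.24,-0.53],"delta_rot":[0,0,0],"claw":0.95},{"xyz":[0,-0.26,-0.73],"delta_rot":[0,0,0],"claw":0.95},{"xyz":[0,-0.24,-0.93],"delta_rot":[0,0,0],"claw":0.95},{"xyz":[0,-0.19,-1.12],"delta_rot":[0,0,0],"claw":0.95},{"xyz":[0,-0.11,-1.29],"delta_rot":[0,0,0],"claw":0.95},{"xyz":[0,0.01,-1.45],"delta_rot":[0,0,0],"claw":0.95},{"xyz":[0,0.15,-1.59],"delta_rot":[0,0,0],"claw":0.95},{"xyz":[0,0.31,-1.71],"delta_rot":[0,0,0],"claw":0.95},{"xyz":[0,0.49,-1.79],"delta_rot":[0,0,0],"claw":0.95},{"xyz":[0,0.67,-1.84],"delta_rot":[0,0,0],"claw":0.95},{"xyz":[0,0.8,-1.86],"delta_rot":[0,0,0],"claw":0.95},{"xyz":[0,0.87,-1.86],"delta_rot":[0,0,0],"claw":0.95},{"xyz":[0,0.92,-1.86],"delta_rot":[0,0,0],"claw":0.95},{"xyz":[0,0.92,-1.86],"delta_rot":[0,0,0],"claw":0.95}]' 15
```

```text
time_s: 32.92
tcp_pos: [0.5885, 0.1736, 0.0599]
eef_rot: [-179.9, 0.1, -88.6]
contact_force: [3.9, -5.8, -6.2]
gripper_width: 0.0156
gripper_force: 15.0
```

```bash
python3 -m crank '[{"xyz":[0,0.05,0],"delta_rot":[0,0,0],"claw":0.95},{"xyz":[0,0.05,0],"delta_rot":[0,0,0],"claw":0.95},{"xyz":[0,0.05,0],"delta_rot":[0,0,0],"claw":0.95}]' 15
python3 -m crank '[{"xyz":[0,0,0],"delta_rot":[0,0,0],"claw":0.7},{"xyz":[0,0,0],"delta_rot":[0,0,0],"claw":0.6},{"xyz":[0,0,0],"delta_rot":[0,0,0],"claw":0.6},{"xyz":[0,0,-0.5],"delta_rot":[0,0,0],"claw":0.6},{"xyz":[0,0,-1.5],"delta_rot":[0,0,0],"claw":0.6},{"xyz":[0,0,-3],"delta_rot":[0,0,0],"claw":0.6},{"xyz":[0,0,-4.5],"delta_rot":[0,0,0],"claw":0.6},{"xyz":[2,0,-4.5],"delta_rot":[0,0,0],"claw":0.6},{"xyz":[4,2,-4.5],"delta_rot":[0,0,0],"claw":0.6},{"xyz":[6,2,-4.5],"delta_rot":[0,0,0],"claw":0.6},{"xyz":[8,2,-4.5],"delta_rot":[0,0,0],"claw":0.6},{"xyz":[10,2,-4.5],"delta_rot":[0,0,0],"claw":0.6},{"xyz":[12,2,-4.5],"delta_rot":[0,0,0],"claw":0.6},{"xyz":[12,2,-4.5],"delta_rot":[0,0,0],"claw":0.6}]' 15
python3 -c "
from h import *
t=optics.capture('top');crop(t,170,140,410,290,3.3,'t3.png')
hsv=cv2.cvtColor(t['img'],cv2.COLOR_BGR2HSV)
m=cv2.inRange(hsv,(3,90,40),(14,230,220))
k,l,st,ce=cv2.connectedComponentsWithStats(m)
for i in range(1,k):
  if st[i,4]>60: print(st[i],ce[i].round(1),back(t,ce[i],[.04])[0].round(3))
"
```

```text
time_s: 33.3
tcp_pos: [0.5882, 0.1736, 0.0599]
eef_rot: [-179.8, 0.1, -88.6]
contact_force: [9.0, -7.5, -8.6]
gripper_width: 0.0154
gripper_force: 15.0
time_s: 35.05
tcp_pos: [0.5339, -0.1914, 0.1951]
eef_rot: [-180.0, 0.0, -88.8]
contact_force: [-0.3, 1.2, 0.1]
gripper_width: 0.035
gripper_force: 0.0
[228 157  16  15 139] [235.4 164. ] [0.636 0.261 0.04 ]
[179 198  14  12 135] [185.6 203.4] [0.547 0.376 0.04 ]
[299 221  15  16 181] [306.4 228.1] [0.485 0.098 0.04 ]
[248 252  15  15 140] [255.  258.8] [0.417 0.216 0.04 ]
```

View pics/t3.png

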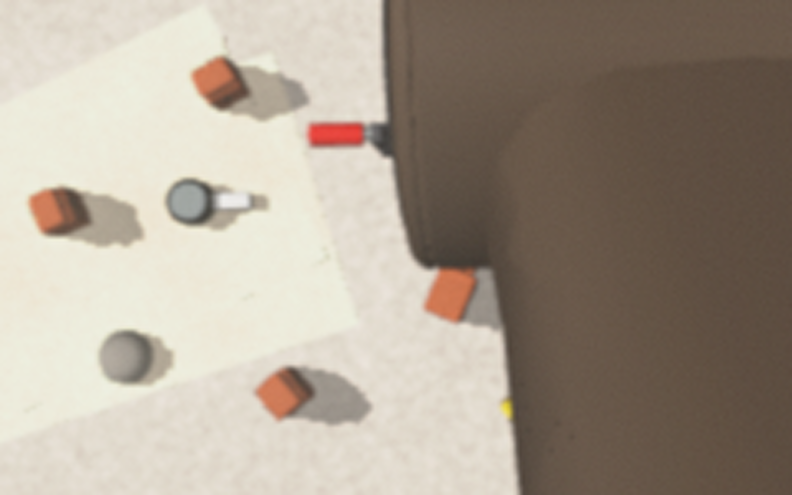

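The red handle now lies straight over the axis, at (336,134) in the crop, so the crank is at its stop. The third weight has been knocked to (306,228). The yellow block is half hidden at (324,264). I'll fit weight poses by silhouette.

```bash
cat > w.py <<'E'
from h import *
from scipy.optimize import minimize
import sys
t=optics.capture('top'); s=optics.capture('scene')
def mask(c): return cv2.inRange(cv2.cvtColor(c['img'],cv2.COLOR_BGR2HSV),(0,100,25),(14,240,230))
def corners(x,y,a,lie,U=4):
    if lie: B=np.array([[i,j,k] for i in(-22,22) for j in(-14,14) for k in(0,28)],float)
    else: B=np.array([[i,j,k] for i in(-14,14) for j in(-14,14) for k in(0,36)]+[[i,j,44] for i in(-14,14) for j in (-10,10)],float)
    return R.from_euler('z',a,degrees=True).apply(B/1000)+[x,y,0]
def cost(p,cams,lie):
    e=0
    for c,M,u in cams:
        x0,y0=u; W=M[y0:y0+60,x0:x0+60]
        W=cv2.resize(W,None,fx=4,fy=4,interpolation=cv2.INTER_LINEAR)>127
        h=cv2.convexHull(((proj(c,corners(*p,lie))-u+.5)*4).round().astype(np.int32))
        Z=np.zeros(W.shape,np.uint8); cv2.fillConvexPoly(Z,h,1); Z=Z>0
        e+=1-(W&Z).sum()/(W|Z).sum()
    return e/len(cams)
def fitw(x,y,views='ts',lies=(0,1)):
    out=[]
    for lie in lies:
        cams=[]
        for n,c in (('t',t),('s',s)):
            if n in views:
                u=(proj(c,[x,y,.02])[0]-30).astype(int); cams.append((c,mask(c),u))
        for a in range(0,180,30) if lie else range(0,180,30):
            q=minimize(cost,[x,y,a],args=(cams,lie),method='Nelder-Mead',options={'initial_simplex':[[x,y,a],[x+.008,y,a],[x,y+.008,a],[x,y,a+15]],'maxiter':120})
            out.append((q.fun,lie,q.x))
    out.sort(key=lambda o:o[0])
    for o in out[:1]+[o for o in out if o[1]!=out[0][1]][:1]: print('iou err %.2f lie %d'%o[:2],o[2].round(4))
if __name__=='__main__':
    for a in sys.argv[1:]:
        b=a.split(','); fitw(float(b[0]),float(b[1]),b[2])
E
python3 w.py .636,.261,ts .547,.376,ts .417,.216,ts .475,.098,s
```

```text
iou err 0.31 lie 0 [  0.638    0.2614 127.1389]
iou err 0.41 lie 1 [ 0.6351  0.2586 38.5346]
iou err 0.32 lie 0 [ 0.5476  0.3771 24.6833]
iou err 0.42 lie 1 [  0.542    0.3744 206.0386]
iou err 0.26 lie 0 [ 0.4175  0.2162 33.6184]
iou err 0.39 lie 1 [ 0.4101  0.2118 37.4037]
iou err 0.21 lie 1 [ 0.4945  0.0961 -2.7157]
iou err 0.36 lie 0 [0.5018 0.1037 6.0647]
```

```bash
python3 -c "
from h import *
to(.637,.261,.14,35)
print(r.get_state()['joints'].round(0))"
```

```text
xyz [-14.881, -3.77, 1.839] rot [-0.06, -0.01, -123.66]
[  0.  11. -14.  -0. -66.   1.]
```

```bash
python3 -m crank '[{"xyz":[-2,-0.5,0],"delta_rot":[0,0,-10],"claw":0.32},{"xyz":[-4,-1,0],"delta_rot":[0,0,-20],"claw":0.32},{"xyz":[-6,-1.5,0],"delta_rot":[0,0,-30],"claw":0.32},{"xyz":[-8,-2,0],"delta_rot":[0,0,-40],"claw":0.32},{"xyz":[-10,-2.5,0],"delta_rot":[0,0,-50],"claw":0.32},{"xyz":[-12,-3,0],"delta_rot":[0,0,-60],"claw":0.32},{"xyz":[-13.5,-3.5,0],"delta_rot":[0,0,-70],"claw":0.32},{"xyz":[-14.88,-3.77,0],"delta_rot":[0,0,-80],"claw":0.32},{"xyz":[-14.88,-3.77,0.5],"delta_rot":[0,0,-90],"claw":0.32},{"xyz":[-14.88,-3.77,1],"delta_rot":[0,0,-100],"claw":0.32},{"xyz":[-14.88,-3.77,1.5],"delta_rot":[0,0,-110],"claw":0.32},{"xyz":[-14.88,-3.77,1.84],"delta_rot":[0,0,-120],"claw":0.32},{"xyz":[-14.88,-3.77,1.84],"delta_rot":[0,0,-123.7],"claw":0.32},{"xyz":[-14.88,-3.77,1.84],"delta_rot":[0,0,-123.7],"claw":0.32}]' 10
python3 -c "
from h import *
to(.637,.261,-.009,35)"
```

```text
time_s: 36.95
tcp_pos: [0.6356, 0.2629, 0.1396]
eef_rot: [-180.0, -0.0, 35.2]
contact_force: [-0.5, 0.5, 0.4]
gripper_width: 0.0596
gripper_force: 0.0
xyz [0.001, 0.082, 4.953] rot [-0.04, -0.02, 0.2]
```

```bash
python3 w.py .490,.097,ts
python3 - <<'E'
from h import *
t=optics.capture('top');s=optics.capture('scene')
# tip check in scene: dump a crop with bucket too
crop(s,230,110,400,310,3,'s9.png')
E
```

```text
iou err 0.29 lie 1 [4.870000e-01 9.820000e-02 1.554135e+02]
iou err 0.32 lie 0 [ 0.4867  0.1001 18.6668]
```

View pics/s9.png

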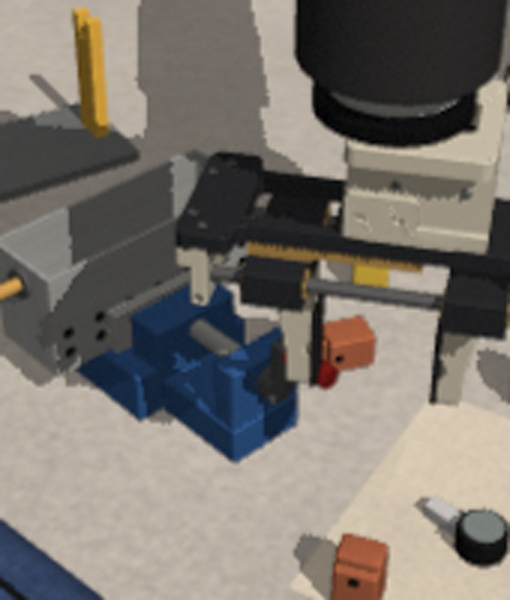

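The weight at (345,345) in this crop is the knocked one and it lies on its side. The bucket is clamped and upright. Descending on the first weight.

```bash
python3 -m crank '[{"xyz":[0,0.05,1.5],"delta_rot":[0,0,0],"claw":0.32},{"xyz":[0,0.08,3],"delta_rot":[0,0,0],"claw":0.32},{"xyz":[0,0.08,4],"delta_rot":[0,0,0],"claw":0.32},{"xyz":[0,0.08,4.6],"delta_rot":[0,0,0],"claw":0.32},{"xyz":[0,0.08,4.6],"delta_rot":[0,0,0],"claw":0.32}]' 10;python3 -m crank '[{"xyz":[0,0,0.15],"delta_rot":[0,0,0],"claw":0.4},{"xyz":[0,0,0.3],"delta_rot":[0,0,0],"claw":0.5},{"xyz":[0,0,0.3],"delta_rot":[0,0,0],"claw":0.6},{"xyz":[0,0,0.3],"delta_rot":[0,0,0],"claw":0.7},{"xyz":[0,0,0.3],"delta_rot":[0,0,0],"claw":0.8},{"xyz":[0,0,0.3],"delta_rot":[0,0,0],"claw":0.8}]' 10
```

```text
time_s: 37.78
tcp_pos: [0.6373, 0.2589, 0.0002]
eef_rot: [-180.0, 0.1, 35.1]
contact_force: [-0.2, -0.0, 0.2]
gripper_width: 0.0597
gripper_force: 0.0
time_s: 38.52
tcp_pos: [0.638, 0.2593, -0.0074]
eef_rot: [-180.0, -0.0, 35.1]
contact_force: [-1.5, 0.5, 2.4]
gripper_width: 0.0284
gripper_force: 9.7
```

```bash
python3 -m crank '[{"xyz":[0,0,-0.5],"delta_rot":[0,0,0],"claw":0.8},{"xyz":[0,0,-2],"delta_rot":[0,0,0],"claw":0.8},{"xyz":[0,0,-3.5],"delta_rot":[0,0,0],"claw":0.8},{"xyz":[0,0,-5],"delta_rot":[0,0,0],"claw":0.8},{"xyz":[0,0,-5],"delta_rot":[0,0,0],"claw":0.8}]' 15
python3 -c "
from h import *
to(.541,-.018,.142,-88.4)"
```

```text
time_s: 39.15
tcp_pos: [0.6404, 0.2604, 0.1482]
eef_rot: [180.0, -0.5, 35.1]
contact_force: [-0.1, -0.3, -2.1]
gripper_width: 0.0282
gripper_force: 14.6
xyz [-8.05, 5.684, 0.136] rot [-0.55, -0.3, 123.53]
```

```bash
python3 -m crank '[{"xyz":[-1,0.7,0],"delta_rot":[0,0,10],"claw":0.8},{"xyz":[-2,1.4,0],"delta_rot":[0,0,20],"claw":0.8},{"xyz":[-3,2.1,0],"delta_rot":[0,0,30],"claw":0.8},{"xyz":[-4,2.8,0],"delta_rot":[0,0,40],"claw":0.8},{"xyz":[-5,3.5,0],"delta_rot":[0,0,50],"claw":0.8},{"xyz":[-6,4.2,0],"delta_rot":[0,0,60],"claw":0.8},{"xyz":[-7,5,0],"delta_rot":[0,0,70],"claw":0.8},{"xyz":[-7.6,5.4,0],"delta_rot":[0,0,80],"claw":0.8},{"xyz":[-8.05,5.68,0],"delta_rot":[0,0,90],"claw":0.8},{"xyz":[-8.05,5.68,0],"delta_rot":[0,0,100],"claw":0.8},{"xyz":[-8.05,5.68,0.13],"delta_rot":[0,0,110],"claw":0.8},{"xyz":[-8.05,5.68,0.13],"delta_rot":[-0.5,-0.3,120],"claw":0.8},{"xyz":[-8.05,5.68,0.13],"delta_rot":[-0.5,-0.3,123.5],"claw":0.8},{"xyz":[-8.05,5.68,0.13],"delta_rot":[-0.5,-0.3,123.5],"claw":0.8},{"xyz":[-8.05,5.68,0.13],"delta_rot":[-0.5,-0.3,123.5],"claw":0.8}]' 15
python3 -c "
from h import *
to(.541,-.018,.045,-88.4)"
```

```text
time_s: 41.02
tcp_pos: [0.5381, -0.0192, 0.1381]
eef_rot: [179.6, -0.2, -88.3]
contact_force: [-0.4, -0.5, -0.5]
gripper_width: 0.0283
gripper_force: 14.6
xyz [-0.048, -0.121, 3.104] rot [0.43, -0.21, 0.08]
```

```bash
python3 -m crank '[{"xyz":[-0.03,-0.12,0],"delta_rot":[0.4,-0.2,0],"claw":0.8},{"xyz":[-0.03,-0.12,0.8],"delta_rot":[0.4,-0.2,0],"claw":0.8},{"xyz":[-0.03,-0.12,1.6],"delta_rot":[0.4,-0.2,0],"claw":0.8},{"xyz":[-0.03,-0.12,2.3],"delta_rot":[0.4,-0.2,0],"claw":0.8},{"xyz":[-0.03,-0.12,2.9],"delta_rot":[0.4,-0.2,0],"claw":0.8},{"xyz":[-0.03,-0.12,2.9],"delta_rot":[0.4,-0.2,0],"claw":0.8}]' 15
```

```text
time_s: 41.78
tcp_pos: [0.5403, -0.0188, 0.0499]
eef_rot: [179.8, -0.0, -88.4]
contact_force: [-0.4, 1.0, -0.1]
gripper_width: 0.0281
gripper_force: 14.6
```

```bash
python3 -m crank '[{"xyz":[0,0,0.15],"delta_rot":[0,0,0],"claw":0.8},{"xyz":[0,0,0.35],"delta_rot":[0,0,0],"claw":0.8},{"xyz":[0,0,0.4],"delta_rot":[0,0,0],"claw":0.8},{"xyz":[0,0,0.4],"delta_rot":[0,0,0],"claw":0.65},{"xyz":[0,0,0.4],"delta_rot":[0,0,0],"claw":0.6},{"xyz":[0,0,0.4],"delta_rot":[0,0,0],"claw":0.6},{"xyz":[0,0,-0.5],"delta_rot":[0,0,0],"claw":0.6},{"xyz":[0,0,-2],"delta_rot":[0,0,0],"claw":0.6},{"xyz":[0,0,-3],"delta_rot":[0,0,0],"claw":0.6},{"xyz":[0,0,-3.2],"delta_rot":[0,0,0],"claw":0.6}]' 15
python3 -c "
from h import *
to(.5475,.377,.142,-67)"
```

```text
time_s: 43.02
tcp_pos: [0.5426, -0.0182, 0.1497]
eef_rot: [-179.8, 0.0, -88.4]
contact_force: [0.4, -0.2, 0.3]
gripper_width: 0.035
gripper_force: 0.0
xyz [-13.163, -0.532, 0.267] rot [-0.22, 0.0, -21.39]
```

```bash
python3 -m crank '[{"xyz":[-2,-0.1,0],"delta_rot":[0,0,-5],"claw":0.32},{"xyz":[-4,-0.2,0],"delta_rot":[0,0,-10],"claw":0.32},{"xyz":[-6,-0.3,0],"delta_rot":[0,0,-15],"claw":0.32},{"xyz":[-8,-0.4,0],"delta_rot":[0,0,-20],"claw":0.32},{"xyz":[-10,-0.5,0],"delta_rot":[0,0,-21.4],"claw":0.32},{"xyz":[-12,-0.53,0.2],"delta_rot":[0,0,-21.4],"claw":0.32},{"xyz":[-13.16,-0.53,0.27],"delta_rot":[0,0,-21.4],"claw":0.32},{"xyz":[-13.16,-0.53,0.27],"delta_rot":[0,0,-21.4],"claw":0.32},{"xyz":[-13.16,-0.53,0.27],"delta_rot":[0,0,-21.4],"claw":0.32}]' 10
python3 -c "
from h import *
to(.5475,.377,-.007,-67)"
```

```text
time_s: 44.15
tcp_pos: [0.5457, 0.376, 0.1381]
eef_rot: [179.9, -0.0, -67.0]
contact_force: [-0.2, 0.6, -0.1]
gripper_width: 0.0598
gripper_force: 0.0
xyz [-0.01, -0.078, 4.836] rot [0.11, -0.03, 0.0]
```

```bash
python3 w.py .5475,.377,s .417,.216,ts .487,.098,ts
```

```text
iou err 0.10 lie 0 [  0.5441   0.375  115.3282]
iou err 0.14 lie 1 [ 0.5372  0.3716 25.9737]
iou err 0.25 lie 0 [ 0.4172  0.2158 34.9909]
iou err 0.37 lie 1 [ 0.4104  0.2121 38.8646]
iou err 0.29 lie 1 [4.898000e-01 9.740000e-02 1.594854e+02]
iou err 0.38 lie 0 [4.881000e-01 9.930000e-02 1.907135e+02]
```

```bash
python3 -m crank '[{"xyz":[0,-0.05,1.5],"delta_rot":[0,0,0],"claw":0.32},{"xyz":[0,-0.05,3],"delta_rot":[0,0,0],"claw":0.32},{"xyz":[0,-0.05,4],"delta_rot":[0,0,0],"claw":0.32},{"xyz":[0,-0.05,4.6],"delta_rot":[0,0,0],"claw":0.32},{"xyz":[0,-0.05,4.84],"delta_rot":[0,0,0],"claw":0.4},{"xyz":[0,-0.05,4.84],"delta_rot":[0,0,0],"claw":0.5},{"xyz":[0,-0.05,4.84],"delta_rot":[0,0,0],"claw":0.6},{"xyz":[0,-0.05,4.84],"delta_rot":[0,0,0],"claw":0.7},{"xyz":[0,-0.05,4.84],"delta_rot":[0,0,0],"claw":0.8},{"xyz":[0,-0.05,4.84],"delta_rot":[0,0,0],"claw":0.8}]' 10;python3 -m crank '[{"xyz":[0,0,-0.5],"delta_rot":[0,0,0],"claw":0.8},{"xyz":[0,0,-2],"delta_rot":[0,0,0],"claw":0.8},{"xyz":[0,0,-3.5],"delta_rot":[0,0,0],"claw":0.8},{"xyz":[0,0,-5],"delta_rot":[0,0,0],"claw":0.8},{"xyz":[0,0,-5],"delta_rot":[0,0,0],"claw":0.8}]' 15
python3 -c "
from h import *
to(.637,-.018,.142,-88.4)"
```

```text
time_s: 45.5
tcp_pos: [0.5478, 0.3777, -0.0053]
eef_rot: [-180.0, 0.0, -67.0]
contact_force: [-1.2, -0.3, 5.7]
gripper_width: 0.0279
gripper_force: 10.0
time_s: 46.12
tcp_pos: [0.5494, 0.3789, 0.1492]
eef_rot: [-179.6, 0.2, -67.0]
contact_force: [-0.3, 0.8, -2.3]
gripper_width: 0.0281
gripper_force: 15.0
xyz [13.318, 2.487, 0.184] rot [-0.36, 0.24, 21.42]
```

```bash
python3 -m crank '[{"xyz":[1.5,0.3,0],"delta_rot":[0,0,2],"claw":0.8},{"xyz":[3.5,0.6,0],"delta_rot":[0,0,5],"claw":0.8},{"xyz":[5.5,1,0],"delta_rot":[0,0,9],"claw":0.8},{"xyz":[7.5,1.4,0],"delta_rot":[0,0,13],"claw":0.8},{"xyz":[9.5,1.8,0],"delta_rot":[0,0,17],"claw":0.8},{"xyz":[11.5,2.1,0],"delta_rot":[-0.3,0.2,21.4],"claw":0.8},{"xyz":[12.8,2.4,0.1],"delta_rot":[-0.3,0.2,21.4],"claw":0.8},{"xyz":[13.32,2.49,0.18],"delta_rot":[-0.3,0.2,21.4],"claw":0.8},{"xyz":[13.32,2.49,0.18],"delta_rot":[-0.3,0.2,21.4],"claw":0.8},{"xyz":[13.32,2.49,0.18],"delta_rot":[-0.3,0.2,21.4],"claw":0.8}]' 15
python3 -c "
from h import *
to(.637,-.018,.04,-88.4)"
```

```text
time_s: 47.38
tcp_pos: [0.6346, -0.019, 0.1382]
eef_rot: [179.7, -0.3, -88.4]
contact_force: [0.5, 0.9, -1.5]
gripper_width: 0.028
gripper_force: 15.0
xyz [-0.044, -0.097, 3.274] rot [0.3, -0.25, 0.03]
```

```bash
python3 -m crank '[{"xyz":[-0.03,-0.08,0.4],"delta_rot":[0.3,-0.2,0],"claw":0.8},{"xyz":[-0.03,-0.08,1.2],"delta_rot":[0.3,-0.2,0],"claw":0.8},{"xyz":[-0.03,-0.08,2],"delta_rot":[0.3,-0.2,0],"claw":0.8},{"xyz":[-0.03,-0.08,2.6],"delta_rot":[0.3,-0.2,0],"claw":0.8},{"xyz":[-0.03,-0.08,3],"delta_rot":[0.3,-0.2,0],"claw":0.8},{"xyz":[-0.03,-0.08,3.25],"delta_rot":[0.3,-0.2,0],"claw":0.8},{"xyz":[-0.03,-0.08,3.25],"delta_rot":[0.3,-0.2,0],"claw":0.8},{"xyz":[-0.03,-0.08,3.25],"delta_rot":[0.3,-0.2,0],"claw":0.65},{"xyz":[-0.03,-0.08,3.25],"delta_rot":[0.3,-0.2,0],"claw":0.6},{"xyz":[-0.03,-0.08,3.25],"delta_rot":[0.3,-0.2,0],"claw":0.6}]' 15;  python3 -m crank '[{"xyz":[0,0,-0.5],"delta_rot":[0,0,0],"claw":0.6},{"xyz":[0,0,-2],"delta_rot":[0,0,0],"claw":0.6},{"xyz":[0,0,-3],"delta_rot":[0,0,0],"claw":0.6},{"xyz":[0,0,-3.5],"delta_rot":[0,0,0],"claw":0.6}]' 15
python3 -c "
from h import *
to(.417,.216,.142,-55)"
```

```text
time_s: 48.62
tcp_pos: [0.6366, -0.0193, 0.0416]
eef_rot: [-180.0, -0.1, -88.4]
contact_force: [-4.4, 1.3, 3.4]
gripper_width: 0.0347
gripper_force: 2.3
time_s: 49.12
tcp_pos: [0.638, -0.019, 0.1489]
eef_rot: [-179.8, -0.0, -88.4]
contact_force: [0.6, -0.7, -0.4]
gripper_width: 0.0347
gripper_force: 0.0
xyz [-8.038, 7.144, 0.196] rot [-0.24, -0.1, -33.4]
```

```bash
python3 -m crank '[{"xyz":[-1.2,1.1,0],"delta_rot":[0,0,-5],"claw":0.32},{"xyz":[-2.4,2.2,0],"delta_rot":[0,0,-10],"claw":0.32},{"xyz":[-3.6,3.3,0],"delta_rot":[0,0,-15],"claw":0.32},{"xyz":[-4.8,4.4,0],"delta_rot":[0,0,-20],"claw":0.32},{"xyz":[-6.2,5.6,0],"delta_rot":[0,0,-25],"claw":0.32},{"xyz":[-7.4,6.6,0.2],"delta_rot":[0,0,-30],"claw":0.32},{"xyz":[-8.04,7.14,0.2],"delta_rot":[0,0,-33.4],"claw":0.32},{"xyz":[-8.04,7.14,0.2],"delta_rot":[0,0,-33.4],"claw":0.32},{"xyz":[-8.04,7.14,0.2],"delta_rot":[0,0,-33.4],"claw":0.32}]' 10
python3 -c "
from h import *
to(.417,.216,-.006,-55)"; python3 w.py .417,.216,s
```

```text
time_s: 50.25
tcp_pos: [0.4159, 0.2158, 0.1395]
eef_rot: [180.0, -0.1, -55.0]
contact_force: [-0.1, 0.0, 0.9]
gripper_width: 0.0595
gripper_force: 0.0
xyz [0.01, -0.035, 4.851] rot [0.03, -0.06, -0.02]
iou err 0.11 lie 1 [ 0.4065  0.2077 34.9396]
iou err 0.13 lie 0 [  0.413    0.2126 123.2376]
```

```bash
python3 -m crank '[{"xyz":[0,-0.03,1.5],"delta_rot":[0,0,0],"claw":0.32},{"xyz":[0,-0.03,3],"delta_rot":[0,0,0],"claw":0.32},{"xyz":[0,-0.03,4],"delta_rot":[0,0,0],"claw":0.32},{"xyz":[0,-0.03,4.6],"delta_rot":[0,0,0],"claw":0.32},{"xyz":[0,-0.03,4.8],"delta_rot":[0,0,0],"claw":0.4},{"xyz":[0,-0.03,4.8],"delta_rot":[0,0,0],"claw":0.5},{"xyz":[0,-0.03,4.8],"delta_rot":[0,0,0],"claw":0.6},{"xyz":[0,-0.03,4.8],"delta_rot":[0,0,0],"claw":0.7},{"xyz":[0,-0.03,4.8],"delta_rot":[0,0,0],"claw":0.8},{"xyz":[0,-0.03,4.8],"delta_rot":[0,0,0],"claw":0.8}]' 10;python3 -m crank '[{"xyz":[0,0,-0.5],"delta_rot":[0,0,0],"claw":0.8},{"xyz":[0,0,-2],"delta_rot":[0,0,0],"claw":0.8},{"xyz":[0,0,-3.5],"delta_rot":[0,0,0],"claw":0.8},{"xyz":[0,0,-5],"delta_rot":[0,0,0],"claw":0.8},{"xyz":[0,0,-5],"delta_rot":[0,0,0],"claw":0.8}]' 15
python3 -c "
from h import *
to(.573,-.018,.142,-88.4)"
```

```text
time_s: 51.6
tcp_pos: [0.4171, 0.2167, -0.0038]
eef_rot: [-179.9, -0.1, -55.0]
contact_force: [-0.7, -0.6, 6.1]
gripper_width: 0.0291
gripper_force: 9.7
time_s: 52.22
tcp_pos: [0.4182, 0.2181, 0.1491]
eef_rot: [-179.6, 0.0, -55.0]
contact_force: [0.8, 0.2, -2.6]
gripper_width: 0.0288
gripper_force: 14.6
xyz [9.407, 0.294, 0.23] rot [-0.36, 0.13, 33.42]
```

```bash
python3 -m crank '[{"xyz":[1,0,0],"delta_rot":[0,0,4],"claw":0.8},{"xyz":[2.5,0.1,0],"delta_rot":[0,0,9],"claw":0.8},{"xyz":[4,0.15,0],"delta_rot":[0,0,15],"claw":0.8},{"xyz":[5.5,0.2,0],"delta_rot":[0,0,21],"claw":0.8},{"xyz":[7,0.25,0],"delta_rot":[-0.3,0.1,27],"claw":0.8},{"xyz":[8.4,0.29,0.1],"delta_rot":[-0.3,0.1,33.4],"claw":0.8},{"xyz":[9.1,0.29,0.2],"delta_rot":[-0.3,0.1,33.4],"claw":0.8},{"xyz":[9.41,0.29,0.23],"delta_rot":[-0.3,0.1,33.4],"claw":0.8},{"xyz":[9.41,0.29,0.23],"delta_rot":[-0.3,0.1,33.4],"claw":0.8},{"xyz":[9.41,0.29,0.23],"delta_rot":[-0.3,0.1,33.4],"claw":0.8}]' 15
python3 -c "
from h import *
to(.573,-.018,.07,-88.4)"; python3 w.py .487,.098,ts
```

```text
time_s: 53.48
tcp_pos: [0.571, -0.0191, 0.1389]
eef_rot: [179.7, -0.2, -88.4]
contact_force: [0.6, -0.1, -0.6]
gripper_width: 0.0289
gripper_force: 14.6
xyz [-0.046, -0.079, 2.295] rot [0.25, -0.23, 0.04]
iou err 0.27 lie 1 [4.894000e-01 9.810000e-02 1.568525e+02]
iou err 0.38 lie 0 [0.4894 0.0984 9.6684]
```

```bash
python3 -m crank '[{"xyz":[-0.03,-0.08,0.4],"delta_rot":[0.2,-0.2,0],"claw":0.8},{"xyz":[-0.03,-0.08,1],"delta_rot":[0.2,-0.2,0],"claw":0.8},{"xyz":[-0.03,-0.08,1.6],"delta_rot":[0.2,-0.2,0],"claw":0.8},{"xyz":[-0.03,-0.08,2.1],"delta_rot":[0.2,-0.2,0],"claw":0.8},{"xyz":[-0.03,-0.08,2.3],"delta_rot":[0.2,-0.2,0],"claw":0.8},{"xyz":[-0.03,-0.08,2.3],"delta_rot":[0.2,-0.2,0],"claw":0.8},{"xyz":[-0.03,-0.08,2.3],"delta_rot":[0.2,-0.2,0],"claw":0.55},{"xyz":[-0.03,-0.08,2.3],"delta_rot":[0.2,-0.2,0],"claw":0.5},{"xyz":[-0.03,-0.08,2.3],"delta_rot":[0.2,-0.2,0],"claw":0.5},{"xyz":[-0.03,-0.08,1.5],"delta_rot":[0.2,-0.2,0],"claw":0.5},{"xyz":[-0.03,-0.08,0.5],"delta_rot":[0.2,-0.2,0],"claw":0.5},{"xyz":[-0.03,-0.08,0],"delta_rot":[0.2,-0.2,0],"claw":0.5}]' 15
python3 -c "
from h import *
to(.489,.098,.142,-23)"
```

```text
time_s: 55.08
tcp_pos: [0.5746, -0.0187, 0.1407]
eef_rot: [-179.9, -0.0, -88.4]
contact_force: [0.1, -0.0, -0.9]
gripper_width: 0.0441
gripper_force: 0.0
xyz [-3.968, 2.742, -0.049] rot [-0.08, -0.07, -65.4]
```

```bash
python3 -m crank '[{"xyz":[-0.8,0.5,0],"delta_rot":[0,0,-10],"claw":0.4},{"xyz":[-1.6,1,0],"delta_rot":[0,0,-20],"claw":0.4},{"xyz":[-2.4,1.7,0],"delta_rot":[0,0,-30],"claw":0.4},{"xyz":[-3.2,2.3,0],"delta_rot":[0,0,-40],"claw":0.4},{"xyz":[-4,3,0],"delta_rot":[0,0,-50],"claw":0.4},{"xyz":[-4,3,0],"delta_rot":[0,0,-60],"claw":0.4},{"xyz":[-4,3,0],"delta_rot":[0,0,-64.4],"claw":0.4},{"xyz":[-4,3,0],"delta_rot":[0,0,-64.4],"claw":0.4}]' 10
python3 -c "
from h import *
to(.480,.102,-.014,-24)"; python3 w.py .487,.098,s; python3 -c "
from h import *
t=optics.capture('top');crop(t,260,140,420,260,4.5,'t5.png')"
```

```text
time_s: 56.08
tcp_pos: [0.4802, 0.0987, 0.1387]
eef_rot: [179.9, 0.0, -24.0]
contact_force: [-0.1, 0.1, 0.3]
gripper_width: 0.0528
gripper_force: 0.0
xyz [-0.049, -0.102, 5.091] rot [0.05, 0.03, -0.03]
iou err 0.22 lie 1 [ 0.494   0.0957 -4.2056]
iou err 0.36 lie 0 [5.013000e-01 1.041000e-01 1.825326e+02]
```

View pics/t5.png

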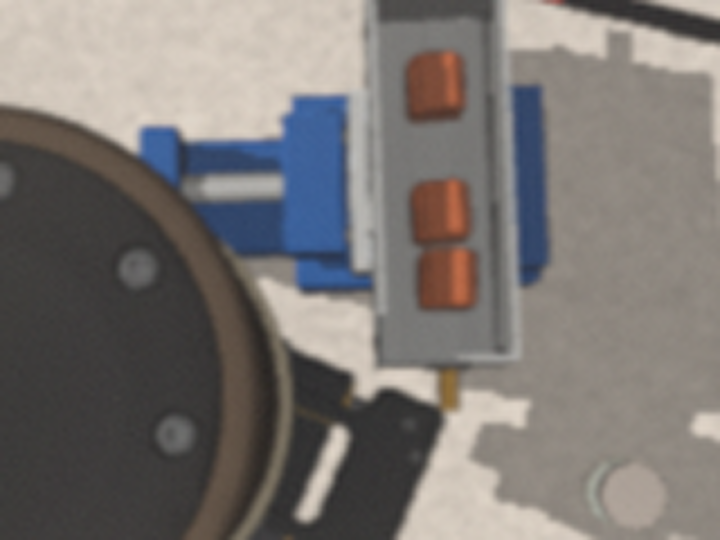

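The bucket is clamped and holds three upright weights, at (435,85), (440,210) and (447,278) in the crop. The gripper corner clears the pin. Now the lying weight.

```bash
python3 -m crank '[{"xyz":[-0.05,-0.09,1.5],"delta_rot":[0,0,0],"claw":0.4},{"xyz":[-0.05,-0.09,3],"delta_rot":[0,0,0],"claw":0.4},{"xyz":[-0.05,-0.09,4],"delta_rot":[0,0,0],"claw":0.4},{"xyz":[-0.05,-0.09,4.5],"delta_rot":[0,0,0],"claw":0.4},{"xyz":[-0.05,-0.09,4.5],"delta_rot":[0,0,0],"claw":0.4}]' 10
```

```text
time_s: 56.85
tcp_pos: [0.4793, 0.1009, 0.0028]
eef_rot: [179.8, 0.1, -24.1]
contact_force: [-0.4, 0.4, -0.5]
gripper_width: 0.0528
gripper_force: 0.0
```

```bash
python3 -m crank '[{"xyz":[0,0,0.2],"delta_rot":[0,0,0],"claw":0.4},{"xyz":[0,0,0.4],"delta_rot":[0,0,0],"claw":0.4},{"xyz":[0,0,0.52],"delta_rot":[0,0,0],"claw":0.4},{"xyz":[0,0,0.52],"delta_rot":[0,0,0],"claw":0.5},{"xyz":[0,0,0.52],"delta_rot":[0,0,0],"claw":0.6},{"xyz":[0,0,0.52],"delta_rot":[0,0,0],"claw":0.7},{"xyz":[0,0,0.52],"delta_rot":[0,0,0],"claw":0.8},{"xyz":[0,0,0.52],"delta_rot":[0,0,0],"claw":0.8}]' 12
```

```text
time_s: 57.85
tcp_pos: [0.4802, 0.1016, -0.0115]
eef_rot: [180.0, 0.0, -24.0]
contact_force: [-1.6, 1.6, 1.7]
gripper_width: 0.0277
gripper_force: 12.0
```

```bash
python3 -m crank '[{"xyz":[0,0,-0.5],"delta_rot":[0,0,0],"claw":0.8},{"xyz":[0,0,-2],"delta_rot":[0,0,0],"claw":0.8},{"xyz":[0,0,-3.5],"delta_rot":[0,0,0],"claw":0.8},{"xyz":[0,0,-5],"delta_rot":[0,0,0],"claw":0.8},{"xyz":[0,0,-5.2],"delta_rot":[0,0,0],"claw":0.8},{"xyz":[0,0,-5.2],"delta_rot":[0,0,0],"claw":0.8}]' 15
python3 -c "
from h import *
to(.606,-.009,.142,-88.4)"
```

```text
time_s: 58.6
tcp_pos: [0.4799, 0.1017, 0.1441]
eef_rot: [180.0, 0.0, -24.0]
contact_force: [0.1, -0.5, -1.4]
gripper_width: 0.0281
gripper_force: 15.0
xyz [5.343, 1.658, 0.067] rot [0.04, 0.02, 64.38]
```

```bash
python3 -m crank '[{"xyz":[0.5,0.1,0],"delta_rot":[0,0,8],"claw":0.8},{"xyz":[1.3,0.4,0],"delta_rot":[0,0,18],"claw":0.8},{"xyz":[2.3,0.7,0],"delta_rot":[0,0,28],"claw":0.8},{"xyz":[3.3,1,0],"delta_rot":[0,0,38],"claw":0.8},{"xyz":[4.3,1.3,0],"delta_rot":[0,0,48],"claw":0.8},{"xyz":[5,1.55,0],"delta_rot":[0,0,58],"claw":0.8},{"xyz":[5.34,1.66,0],"delta_rot":[0,0,64.4],"claw":0.8},{"xyz":[5.34,1.66,0],"delta_rot":[0,0,64.4],"claw":0.8},{"xyz":[5.34,1.66,0],"delta_rot":[0,0,64.4],"claw":0.8}]' 15
python3 -c "
from h import *
to(.606,-.009,.07,-88.4)"
```

```text
time_s: 59.72
tcp_pos: [0.6054, -0.0089, 0.143]
eef_rot: [179.8, -0.1, -88.3]
contact_force: [-0.4, -0.3, -1.2]
gripper_width: 0.028
gripper_force: 15.0
xyz [0.002, -0.028, 2.433] rot [0.16, -0.06, 0.13]
```

Lower, release, then clear away to the side for a check.

```bash
python3 -m crank '[{"xyz":[0,-0.02,0.5],"delta_rot":[0,0,0],"claw":0.8},{"xyz":[0,-0.02,1.2],"delta_rot":[0,0,0],"claw":0.8},{"xyz":[0,-0.02,1.8],"delta_rot":[0,0,0],"claw":0.8},{"xyz":[0,-0.02,2.3],"delta_rot":[0,0,0],"claw":0.8},{"xyz":[0,-0.02,2.43],"delta_rot":[0,0,0],"claw":0.8},{"xyz":[0,-0.02,2.43],"delta_rot":[0,0,0],"claw":0.8},{"xyz":[0,-0.02,2.43],"delta_rot":[0,0,0],"claw":0.55},{"xyz":[0,-0.02,2.43],"delta_rot":[0,0,0],"claw":0.5},{"xyz":[0,-0.02,2.43],"delta_rot":[0,0,0],"claw":0.5}]' 15
python3 -m crank '[{"xyz":[0,0,-0.5],"delta_rot":[0,0,0],"claw":0.5},{"xyz":[0,0,-2],"delta_rot":[0,0,0],"claw":0.5},{"xyz":[0,0,-3.5],"delta_rot":[0,0,0],"claw":0.5},{"xyz":[-2,1,-3.5],"delta_rot":[0,0,0],"claw":0.5},{"xyz":[-4,2,-3.5],"delta_rot":[0,0,0],"claw":0.5},{"xyz":[-6,3,-3.5],"delta_rot":[0,0,0],"claw":0.5},{"xyz":[-8,3,-3.5],"delta_rot":[0,0,0],"claw":0.5},{"xyz":[-10,3,-3.5],"delta_rot":[0,0,0],"claw":0.5},{"xyz":[-11,3,-3.5],"delta_rot":[0,0,0],"claw":0.5},{"xyz":[-11,3,-3.5],"delta_rot":[0,0,0],"claw":0.5}]' 15
python3 -c "
from h import *
t=optics.capture('top');crop(t,160,130,440,290,2.8,'t6.png')
m=cv2.inRange(cv2.cvtColor(t['img'],cv2.COLOR_BGR2HSV),(0,100,25),(14,240,230))
k,l,st,ce=cv2.connectedComponentsWithStats(m)
for i in range(1,k):
  if st[i,4]>40: print(st[i],ce[i].round(1),back(t,ce[i],[.085])[0].round(3))
"
```

```text
time_s: 60.85
tcp_pos: [0.6071, -0.009, 0.0719]
eef_rot: [-180.0, -0.0, -88.4]
contact_force: [-0.5, 1.0, 0.1]
gripper_width: 0.043
gripper_force: 0.0
time_s: 62.1
tcp_pos: [0.5076, 0.3212, 0.177]
eef_rot: [-180.0, -0.0, -88.2]
contact_force: [0.1, -0.5, 0.5]
gripper_width: 0.0439
gripper_force: 0.0
[374 133  12   8  63] [379.5 136.3] [ 0.681 -0.068  0.085]
[348 151  20  28 380] [356.7 166. ] [ 0.617 -0.016  0.085]
[263 177  17   7 110] [271.3 180.1] [0.59  0.17  0.085]
[352 179  12  15 154] [357.5 186.3] [ 0.572 -0.017  0.085]
[353 195  13  13 150] [359.2 201.2] [ 0.54  -0.02   0.085]
```

```bash
python3 -c "
import cv2
print(cv2.imread('pics/t6.png').shape)"
```

```text
(448, 784, 3)
```

All four weights show up inside the bucket outline: three upright, and one lying across the gap at around (357,172). The fingers are clear, so I'm handing in.

```bash
python3 -c "
from plant import job
print(job.close_job())"
```

```text
the job is handed in; nothing more can be done
None
```

The job is handed in at about 62 s of the 208 s allowed; no verdict came back. The bucket is clamped in the vise with the crank at its stop, and all four terracotta weights are inside: three upright, and the one that was knocked over lying flat across the gap (that last one confirmed from pixel data only).

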